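Clear the jig and hold its lug square

ROBOT

A 6-joint arm with a two-finger parallel gripper is mounted at the origin on a cart in front of the work surface, level with it; the furniture and walls round the work are solid. World frame = base frame: x ahead of the robot, y to its left, z up, the work surface at z = 0. Lengths are in mm, angles in rad, forces in N, time in s.
With the tool pointing down it reaches from about 350 to 775 mm from the base axis. Payload 7.3 kg.
Tool frame: the origin (TCP) lies at the very end of the fingers, on their centre line; the grasp point (between the pads) lies 19 mm behind it; z points along the fingers, x is the direction in which the jaws open and shut, and the axes are right-handed (so a half turn about z gives the same grasp; the last joint's range is limited). The gripper opens to 92 mm and grips with 3 to 60 N. Pads are 19 mm wide; open, the fingers measure 130 mm over their backs; the gripper's body (75 mm by 190 mm) begins 47 mm behind the grasp point.
Start: joints at [-1.295, 0.342, 1.524, -0, 1.275, -0.146], TCP at [214.961, -478.996, 226.741] pointing down, gripper open.
Joint ranges: [-2.53, 2.53], [-0.77, 2.02], [0.04, 2.7], [-1, 4.14], [0.28, 2.66], [-3.11, 3.11]. Speed limits (rad/s): [2.57, 2.57, 3.14, 3.14, 3.14, 3.14].

INTERFACE

Orientations are given as [roll, pitch, yaw] about the fixed x, y, z axes, in that order (R = Rz(yaw) Ry(pitch) Rx(roll)).
In Python, from plant import bot, capture, camera_params gives the robot as it stands.
- The arm moves only by the shell command python3 -m jog 'ROWS' [OPENING]. ROWS is a JSON object of lists of equal length, an entry for each row: "xyz": the shift along the world's x, y, z as a fraction of full scale, a list of three; "angular": the turn, a rotation vector about the world's x, y, z as a fraction of full scale, a list of three. In form: {"xyz": [[x, y, z], ...], "angular": [[wx, wy, wz], ...]}. A call has 1 to 10 rows; each row shifts and turns the pose as measured when the row begins; what a row does not reach is not made up. Full scale, the value 1, is 2 cm for a shift and 6 degrees for a turn. A row lasts 1/10 s, in which the tool goes at most 50 mm and 8.59 degrees, less where a joint would pass 70% of its speed; a pose out of reach is approached as far as the arm can. A call with a number of a shift or a turn outside -1 to 1 is refused whole. A call with a gripper value outside its range is refused whole. OPENING is the closure, from -1 (fully open) to 1 (shut), set as the call begins (- or left out, the last holds). The fingers move at their own pace and stop on an object; the grip force is fixed at half the most. Time passes only in rows, so rows that do not move let the fingers close. It gives the time, the measured TCP pose, the force and the opening at its end, in the units of the state.
- bot.get_obs(): the state, without advancing time (a new reading comes with each control period).
- capture(name): name is "side" or "top" or "wrist"; returns the picture (480x640x3 uint8, red, green, blue); there is no depth.
- camera_params(name): a dict with "fx", "fy", "cx", "cy" (pixels), "rvec" (rotation vector, rad) and "tvec" (3), from world to camera coordinates, as OpenCV has them. Camera axes: x right, y down, z forward; pixel columns grow to the right and rows downward; lengths in mm; the calibration is good to about 2 mm. A picture is of the moment at which its call begins: read the wrist's pose just before it. camera_params takes no time and is no camera call; for the wrist camera it gives the pose at the moment of the call.
- bot.close_job(): hands the job in, once; it reports no verdict.
The state is a dict: "time": time; "joint_positions": joint angles; "dq": joint speeds; "tau": joint torques, N m; "tool_pos": TCP position; "tcp_rot": TCP orientation; "contact_force": force on the tool from outside, world axes, zero at the start; "moment": the same for the moment, N m; "grip_width": finger opening in mm.
Only numpy, scipy, OpenCV 4.12 (cv2) and the standard library are available. Lean on these libraries where they do the work, as an engineer would, in place of code of your own. Each camera call takes 0.05 s, during which the arm holds its last target.

TASK

Clear the steel jig plate first: put the long bolt in the tray that already holds a bolt and the spark plug in the tray that already holds a plug. Then stand the engineer's square on the plate, base down, and press it into the corner until its base lies flat on the plate and its upright edge is flush against the leaning lug, which stands the lug up square. Finish while still gripping the square and pressing it there, and leave the spanner, the connecting rod and the bent sheet where they lie.

Things in the scene. Friction and masses are not known exactly. Their poses are not given: they have to be found in the camera images.
- jig: fixed dark steel plate, 110 (x) x 240 (y) x 12 mm thick, lying on the table; origin at the centre of its underside, y along its length towards the end with the lug. Turned at most 0.35 rad from the world axes
- corner (a point): the corner on the jig: middle of the line where the plate's top face meets the inner face of the upright lug, 85 mm from the plate's centre along jig y; axes as the jig's. The inner face looks to jig -y
- lug (a joint): lean of the steel lug (40 wide along jig x, 12 thick, 55 mm tall above the plate) hinged on the jig by a pin along jig x, 11 mm above the plate and 13 mm behind its inner face: 0 = upright, inner face square to the plate; positive = leaning over the corner (towards jig -y). A spring holds it leaning at its stop at 0.15 rad and pushes back with about 4 N at its top edge when it is stood up; it can also be pushed too far, to -0.12
- square_grip (a point): flanged steel engineer's square, 0.4 kg, standing on its base on the table: base 30 wide (x) x 75 long (y) x 16 mm high; upright blade 10 thick (x) x 28 wide (y), its top 110 mm above the underside. This point is the middle of the blade, 92 mm above the underside and 14 mm from the outer edge; grip the 10 mm thickness there. Axes of the square: z up the blade, +y towards the outer edge, where blade and base end flush (the heel); the rest of the base runs to -y
- square_heel (a point): heel of the square: middle of the lower outer edge, 14 mm along +y from the grip point and 92 mm below it; axes as the square's. It belongs in the corner with square +y along jig +y
- square: the square as a body; origin at the centre of the base's underside, 37.5 mm from the heel; axes as above
- bolt_mid (a point): long flanged bolt, 66 mm, standing on its 19 mm head on the plate; shank 8.4 mm thick, head 8 mm high; the point is half-way up, z up the shank. 33 g
- bolt: the same bolt; origin under its head
- plug_mid (a point): used spark plug, 76 mm long (y) and 20 mm wide (x) over its middle, 21 mm high, lying on the plate; the point is its middle, half-way up. 50 g
- plug: the same plug; origin under its middle
- bolt_tray: fixed grey sheet-metal tray, 110 (x) x 130 (y) x 28 mm high, walls and floor 3 mm, with another long bolt fixed lying along its +y wall (it takes up the outer 30 mm on that side); origin at the centre of its underside
- plug_tray: the same kind of tray, with another spark plug fixed lying along its +y wall (it takes up the outer 30 mm on that side); origin at the centre of its underside
- spanner: bystander: spanner, 169 mm long, lying flat behind the jig
- con_rod: bystander: piston on its connecting rod, 170 mm long, lying behind the jig
- deflector: bystander: bent sheet-metal air deflector, 179 mm long, 54 mm high, to the right behind the jig

How it is judged:
By the outcome, as a careful person would: the job done as asked, in the order asked, and still so for the second after the job is handed in, while the arm keeps its last pose, push and grip.
It also fails if it takes over 67 s, if anything falls off the work surface, if the arm or the gripper's body presses on something with over 40 N, if the wrist force passes 120 N, or if a joint passes its speed limit or range.

## Working session

There is one attempt and no reset: what is moved stays moved. The work goes in short steps, Python scripts to look and compute and a shell command to move; the robot and the scene stay as the last step left them, time stands still between calls to the robot, and variables do not carry over. Pictures are saved under pics/ and viewed, and the job is handed in when it is done.

```bash
ls; mkdir -p pics; python3 - <<'E'
from plant import bot,capture,camera_params
import cv2
print(bot.get_obs())
for n in("side","top","wrist"):
    print(n,camera_params(n))
    cv2.imwrite(f"pics/{n}0.png",capture(n)[:,:,::-1])
E
```

```text
pics
{'time': 0.0, 'joint_positions': array([-1.29498180e+00,  3.42705513e-01,  1.52500816e+00, -7.77749383e-07,
        1.27540097e+00, -1.45994954e-01]), 'dq': array([ 5.78823558e-04, -2.35986371e-04, -1.20491498e-03,  5.56502119e-05,
       -1.28594258e-03,  3.61046893e-04]), 'tau': array([ 5.45005321e-06, -4.31244493e+01, -2.44225931e+01,  7.17272842e-02,
        5.58691949e-02, -1.20254103e-04]), 'tool_pos': array([ 214.85253711, -478.58030579,  226.05698826]), 'tcp_rot': array([-3.14137197e+00,  1.50590950e-03, -1.14898645e+00]), 'contact_force': array([-0.14436266,  0.22994335, -0.27813667]), 'moment': array([0.04404133, 0.00611769, 0.02604569]), 'grip_width': 91.82496922975375}
side {'fx': 476.15113613817687, 'fy': 476.15113613817687, 'cx': 313.9835744073271, 'cy': 234.7019718122915, 'rvec': array([ 0.17704125, -2.50318433,  1.75906718]), 'tvec': array([595.22390477,  99.40773039, 932.78261567])}
top {'fx': 517.0531915316316, 'fy': 517.0531915316316, 'cx': 316.19077629234283, 'cy': 225.7931744088241, 'rvec': array([ 2.27403613, -1.92585913,  0.19620793]), 'tvec': array([ -46.49451638,  591.87524157, 1064.23274958])}
wrist {'fx': 392.6995435881199, 'fy': 392.6995435881199, 'cx': 317.24318837545263, 'cy': 241.2498581844832, 'rvec': array([-2.40463403,  1.55860867,  0.24827912]), 'tvec': array([-526.14192997,  -38.60947906,  390.22886681])}
```

View pics/top0.png

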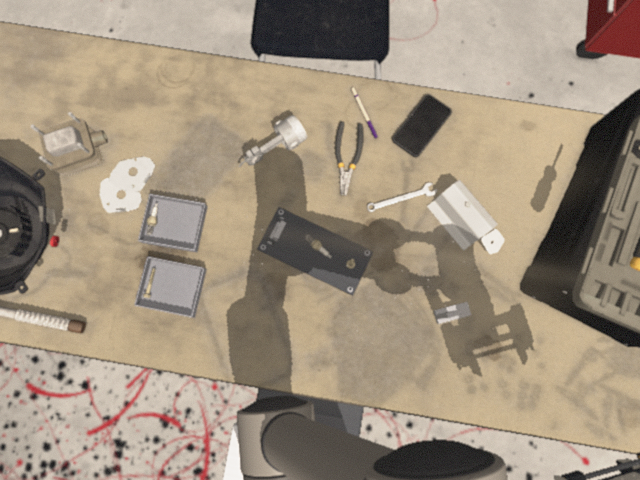

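View pics/side0.png

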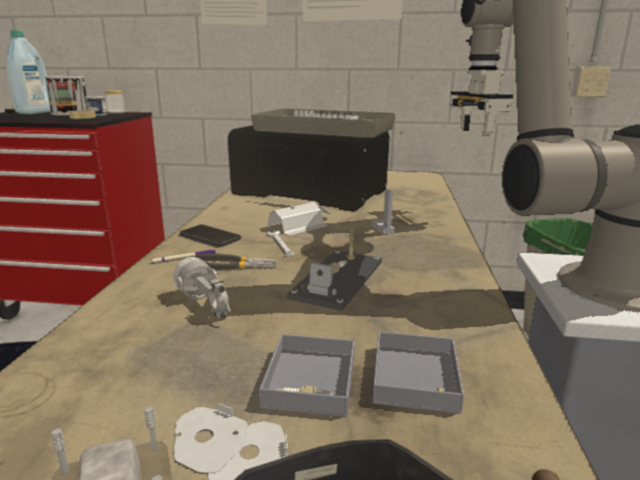

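View pics/wrist0.png

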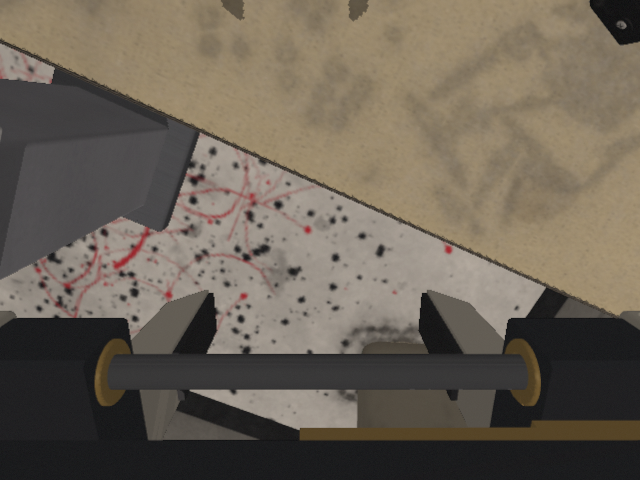

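The top view shows the jig around (316,250), with its lug at the left end near (278,230). The plug is at (320,245), the bolt at (350,262), the square at (452,312), and the trays at (173,222) and (171,286). I'll enlarge those areas.

```bash
cat > h.py <<'E'
import numpy as np,cv2
from scipy.spatial.transform import Rotation as R
from plant import bot,capture,camera_params
def P(c):
    if isinstance(c,str): c=camera_params(c)
    K=np.array([[c['fx'],0,c['cx']],[0,c['fy'],c['cy']],[0,0,1]])
    return K,cv2.Rodrigues(c['rvec'])[0],np.array(c['tvec']).reshape(3)
def proj(c,X):
    K,r,t=P(c); x=(np.atleast_2d(X)@r.T+t)@K.T
    return x[:,:2]/x[:,2:]
def ray(c,uv):
    K,r,t=P(c); d=r.T@np.linalg.inv(K)@np.array([uv[0],uv[1],1.]); return -r.T@t,d/np.linalg.norm(d)
def atz(c,uv,z):
    o,d=ray(c,uv); return o+d*(z-o[2])/d[2]
def tri(*cu):
    A=np.zeros((3,3));b=np.zeros(3)
    for c,uv in cu:
        o,d=ray(c,uv);M=np.eye(3)-np.outer(d,d);A+=M;b+=M@o
    X=np.linalg.solve(A,b)
    return X,[np.round(proj(c,X)[0]-uv,1) for c,uv in cu]
def crop(img,x0,y0,w,h,s,name):
    if isinstance(img,str): img=cv2.imread(img)
    cv2.imwrite(name,cv2.resize(img[y0:y0+h,x0:x0+w],None,fx=s,fy=s,interpolation=cv2.INTER_CUBIC))
def st():
    o=bot.get_obs(); print(round(o['time'],2),np.round(o['tool_pos'],1),np.round(o['tcp_rot'],4),np.round(o['contact_force'],1),round(o['grip_width'],1))
np.set_printoptions(suppress=True,precision=3)
E
python3 - <<'E'
from h import *
crop("pics/top0.png",250,195,130,110,6,"pics/a1.png")
crop("pics/top0.png",130,185,85,140,4,"pics/a2.png")
crop("pics/side0.png",280,220,110,90,7,"pics/a3.png")
crop("pics/side0.png",250,325,220,100,3.6,"pics/a4.png")
crop("pics/side0.png",360,180,50,60,9,"pics/a5.png")
crop("pics/top0.png",420,290,60,45,10,"pics/a6.png")
E
```

```text
(no output)
```

View pics/a1.png

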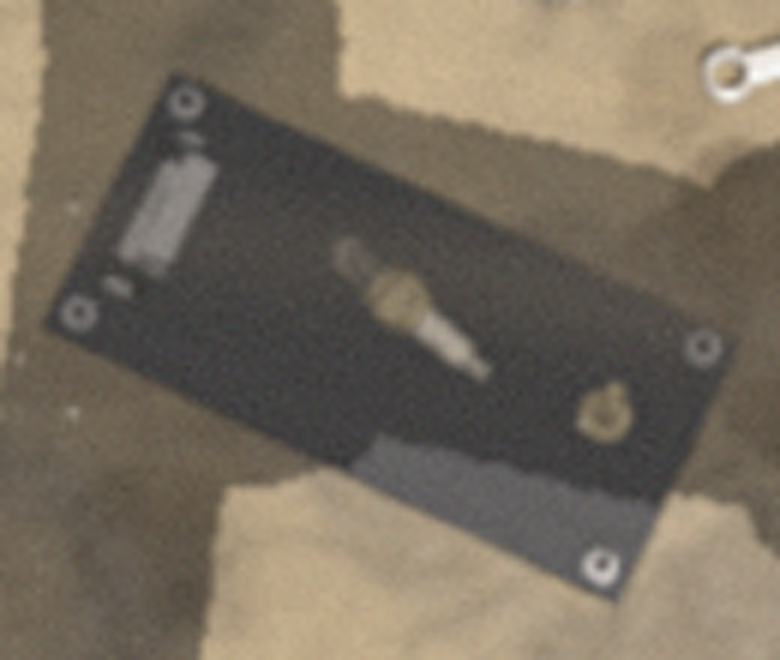

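View pics/a2.png

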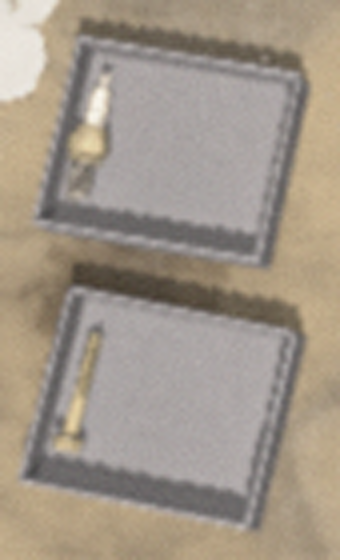

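View pics/a3.png

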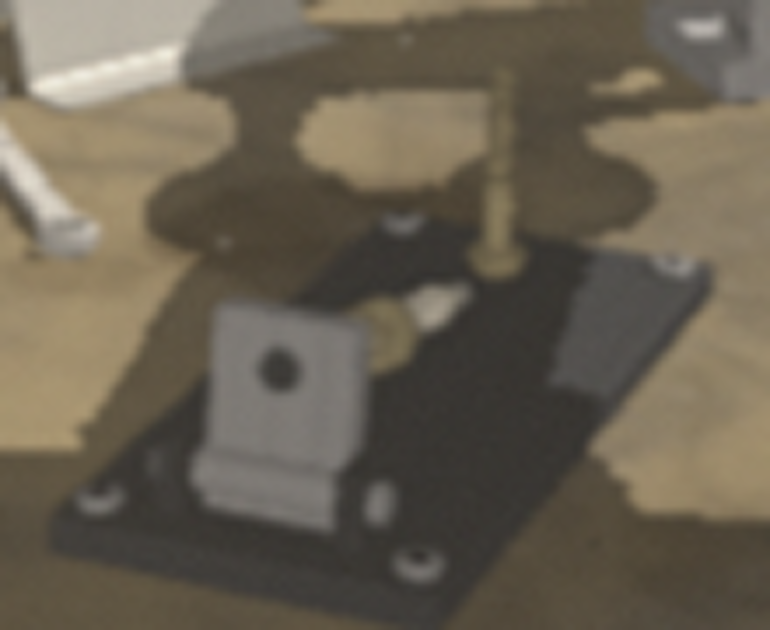

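View pics/a4.png

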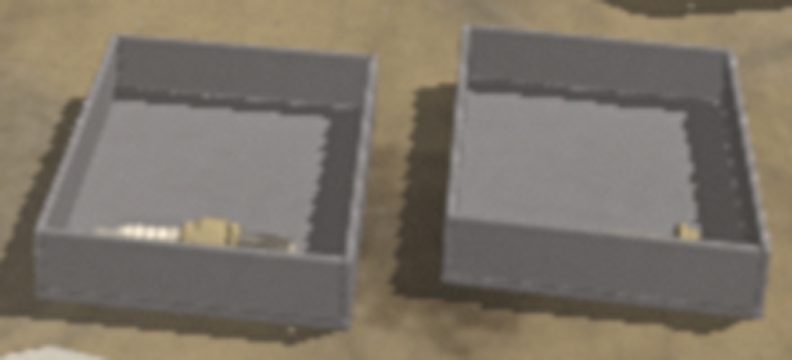

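View pics/a5.png

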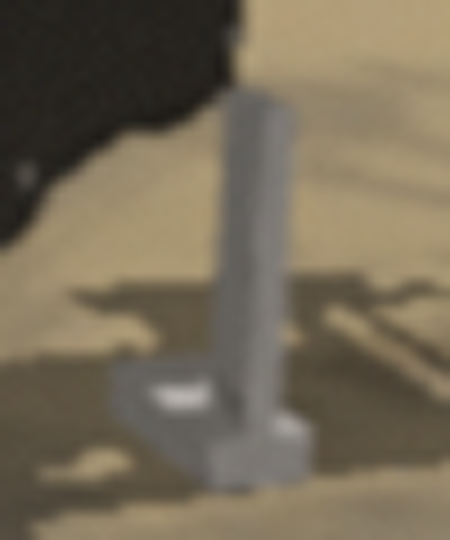

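View pics/a6.png

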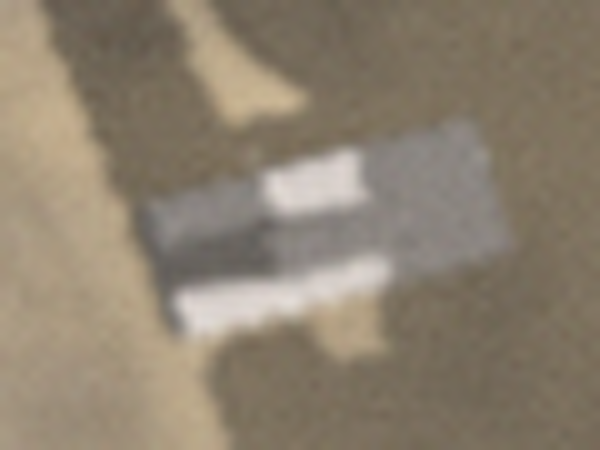

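```bash
python3 - <<'E'
from h import *
t=camera_params("top");s=camera_params("side")
for c in(t,s):print(ray(c,(320,240))[0])
f=lambda x0,y0,sc,p:(x0+(p[0]+.5)/sc-.5,y0+(p[1]+.5)/sc-.5)
a1=lambda *p:f(250,195,6,p);a2=lambda *p:f(130,185,4,p);a3=lambda *p:f(280,220,7,p);a4=lambda *p:f(250,325,3.6,p);a5=lambda *p:f(360,180,9,p);a6=lambda *p:f(420,290,10,p)
J=[atz(t,a1(*p),12) for p in((175,72),(738,340),(617,603),(45,322))]
for q in J:print('jig',q)
print('c',np.mean(J,0)); yj=(J[0]+J[3]-J[1]-J[2]);print('yaw of jig y',np.arctan2(-yj[0],yj[1]),np.linalg.norm(yj)/2, np.linalg.norm(J[0]-J[3]))
# two view screws: near-right washer etc
for n,p,q in(('w1',(186,102),(98,497)),('w2',(79,314),(417,563)),('w3',(704,347),(402,222)),('w4',(601,567),(672,264)),('bolt tip',(617,388),(503,72)),('bolt base',(605,413),(497,265)),('plugmid',(400,299),(384,332)),('plugtip',(485,374),(468,290))):
    print(n,tri((t,a1(*p)),(s,a3(*q))))
T1=[atz(t,a2(*p),28) for p in((82,42),(303,75),(268,262),(40,222))]
T2=[atz(t,a2(*p),28) for p in((72,290),(298,332),(252,524),(26,478))]
for T in(T1,T2):
    y=T[0]+T[3]-T[1]-T[2];print('tray',np.mean(T,0),np.arctan2(-y[0],y[1]),np.linalg.norm(y)/2,np.linalg.norm(T[0]-T[3]))
print(tri((t,a2(40,222)),(s,a4(762,248))),tri((t,a2(26,478)),(s,a4(762,248))))
print('tray corners z', tri((t,a2(268,262)),(s,a4(375,57))),tri((t,a2(252,524)),(s,a4(732,50))))
# square base at z~16 top
for p in((150,205),(185,333),(470,120),(510,240)):print('sq z0',atz(t,a6(*p),0)[:2],'z16',atz(t,a6(*p),16)[:2],'z110',atz(t,a6(*p),110)[:2])
for p in((212,487),(308,477)):print('sq heel side z0',atz(s,a5(*p),0))
print('top',atz(s,a5(255,95),110),atz(s,a5(232,92),110),atz(s,a5(292,105),110))
E
```

```text
[ 367.516   13.975 1161.812]
[474.072 918.275 407.779]
jig [631.447 145.148  12.   ]
jig [564.531 -81.387  12.   ]
jig [460.285 -51.434  12.   ]
jig [528.489 175.962  12.   ]
c [546.188  47.072  12.   ]
yaw of jig y -0.28931209504971916 236.80689486551418 107.47032446084809
w1 (array([620.073, 138.816,  12.585]), [array([-0. ,  0.2]), array([-0.2, -0. ])])
w2 (array([533.287, 163.862,  12.613]), [array([-0. ,  0.1]), array([-0.1, -0. ])])
w3 (array([559.27, -69.22,  11.9 ]), [array([-0. ,  0.2]), array([-0.2, -0. ])])
w4 (array([472.451, -43.575,  13.034]), [array([ 0. , -0.1]), array([0.1, 0. ])])
bolt tip (array([527.914, -36.438,  75.833]), [array([-0.1,  0.8]), array([-0.8, -0.1])])
bolt base (array([527.604, -36.371,  12.622]), [array([-0.1,  0.6]), array([-0.7, -0.1])])
plugmid (array([555.174,  45.692,  24.037]), [array([-0.1,  0.8]), array([-0.9, -0.2])])
plugtip (array([533.257,  10.088,  23.361]), [array([-0.1,  0.6]), array([-0.6, -0.1])])
tray [553.774 371.031  28.   ] 0.002400894078088212 128.72927893006573 104.8919514170518
tray [413.089 345.669  28.   ] -0.024117196578
[... 167 characters left out ...]
array([-0.2,  0.5]), array([-1. , -0.1])])
tray corners z (array([499.741, 306.617,  22.334]), [array([-0.1,  0.4]), array([-0.6, -0.1])]) (array([356.077, 284.623,  25.088]), [array([-0.4,  1.1]), array([-1.7, -0.2])])
sq z0 [ 458.641 -236.9  ] z16 [ 457.386 -233.446] z110 [ 450.013 -213.148]
sq z0 [ 432.156 -247.851] z16 [ 431.266 -244.245] z110 [ 426.036 -223.062]
sq z0 [ 488.961 -304.956] z16 [ 487.288 -300.564] z110 [ 477.462 -274.76 ]
sq z0 [ 464.164 -316.515] z16 [ 462.833 -311.964] z110 [ 455.014 -285.225]
sq heel side z0 [ 456.381 -236.143    0.   ]
sq heel side z0 [ 429.337 -248.723    0.   ]
top [ 450.342 -252.655  110.   ] [ 456.659 -255.051  110.   ] [ 440.327 -243.099  110.   ]
```

The camera positions and the text agree: jig yaw is about -0.287, the corner is near (570,129,12), and the bolt is near (527.7,-36.4). I'm moving towards the bolt.

```bash
python3 -m jog '{"xyz":[[0.7,1,-0.2],[0.7,1,-0.2],[0.7,1,-0.2],[0.7,1,-0.2],[0.7,1,-0.2],[0.7,1,-0.2],[0.7,1,-0.2],[0.7,1,-0.2],[0.7,1,-0.2],[0.7,1,-0.2]],"angular":[[0,0,0],[0,0,0],[0,0,0],[0,0,0],[0,0,0],[0,0,0],[0,0,0],[0,0,0],[0,0,0],[0,0,0]]}' -0.3
```

```text
time: 1.15
tool_pos: [356.7, -272.1, 182.6]
tcp_rot: [3.141, 0.004, -1.155]
contact_force: [0.1, 0.5, 0.3]
grip_width: 59.7
```

```bash
python3 -m jog '{"xyz":[[0.72,1,-0.2],[0.72,1,-0.2],[0.72,1,-0.2],[0.72,1,-0.2],[0.72,1,-0.2],[0.72,1,-0.2],[0.72,1,-0.2],[0.72,1,-0.2],[0.72,1,-0.2],[0.72,1,-0.2]],"angular":[[0,0,0],[0,0,0],[0,0,0],[0,0,0],[0,0,0],[0,0,0],[0,0,0],[0,0,0],[0,0,0],[0,0,0]]}'; python3 - <<'E'
from h import *
st();c=camera_params("wrist");print(c['rvec'],c['tvec'])
cv2.imwrite("pics/w1.png",capture("wrist")[:,:,::-1]);st()
print(proj(c,[[527.7,-36.4,12],[527.7,-36.4,78],[570,129,12],[555,45.7,33]]))
E
```

```text
time: 2.15
tool_pos: [504.6, -62.1, 139.3]
tcp_rot: [3.138, 0.007, -1.155]
contact_force: [-0.2, -0.2, -0.3]
grip_width: 59.7
2.15 [504.6 -62.1 139.3] [ 3.138  0.007 -1.155] [-0.2 -0.2 -0.3] 59.7
[-2.401  1.565  0.26 ] [-260.769  401.42   446.264]
2.2 [506.  -59.5 138.7] [ 3.14   0.009 -1.154] [0.2 2.1 0.7] 59.4
[[296.753 187.861]
 [290.34  209.355]
 [ 86.318  25.967]
 [192.035 102.851]]
```

View pics/w1.png

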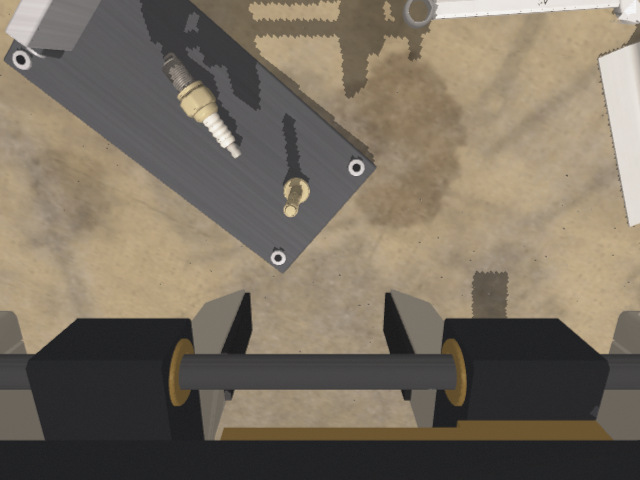

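The wrist view shows the bolt's base at (297,190) and its tip at (290,210), both within 2 px of prediction. I'm descending on it.

```bash
python3 -m jog '{"xyz":[[0.6,0.6,-0.5],[0.5,0.5,-0.5],[0,0,-0.5],[0,0,0]],"angular":[[0,0,0],[0,0,0],[0,0,0],[0,0,0]]}'
python3 - <<'E'
from h import *
st();c=camera_params("wrist")
cv2.imwrite("pics/w2.png",capture("wrist")[:,:,::-1]);st()
print(proj(c,[[527.7,-36.4,12],[527.7,-36.4,78],[570,129,12],[555,45.7,33]]))
w1=dict(c);w1['rvec']=np.array([-2.401,1.565,.26]);w1['tvec']=np.array([-260.769,401.42,446.264])
np.save("pics/c2.npy",np.r_[c['rvec'],c['tvec']])
E
```

```text
time: 2.6
tool_pos: [528.4, -35.6, 106.0]
tcp_rot: [3.137, 0.01, -1.151]
contact_force: [-0.2, -0.7, 0.3]
grip_width: 59.8
2.6 [528.4 -35.6 106. ] [ 3.137  0.01  -1.151] [-0.2 -0.7  0.3] 59.8
2.65 [528.8 -35.8 106.7] [ 3.138  0.009 -1.151] [-1.   0.4 -0.3] 59.8
[[316.936 244.793]
 [315.816 286.316]
 [ 90.64   74.853]
 [206.025 160.763]]
```

View pics/w2.png

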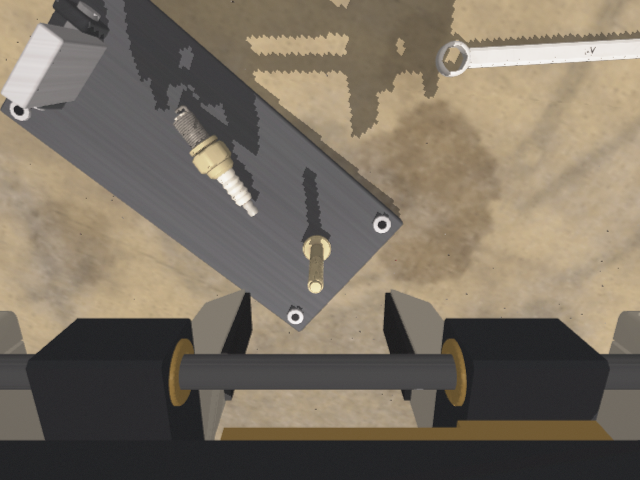

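The bolt tip is at (316,287), centred between the fingers as predicted. I'm descending and closing.

```bash
python3 -m jog '{"xyz":[[0,0,-1],[0,0,-1],[0,0,-0.8],[0,0,-0.35],[0,0,0]],"angular":[[0,0,0],[0,0,0],[0,0,0],[0,0,0],[0,0,0]]}'; python3 -m jog '{"xyz":[[0,0,0],[0,0,0],[0,0,0],[0,0,0],[0,0,0]],"angular":[[0,0,0],[0,0,0],[0,0,0],[0,0,0],[0,0,0]]}' 1
python3 - <<'E'
from h import *
W1={**camera_params("wrist"),'rvec':np.array([-2.401,1.565,.26]),'tvec':np.array([-260.769,401.42,446.264])}
d=np.load("pics/c2.npy");W2={**W1,'rvec':d[:3],'tvec':d[3:]}
for p,q in(((169,60),(182,112)),((239,156),(256,213)),((200,102),(212,158))):print(tri((W1,p),(W2,q)))
for q in((182,112),(256,213),(212,158)):print(atz(W2,q,22.5))
E
```

```text
time: 3.15
tool_pos: [528.5, -39.4, 44.3]
tcp_rot: [3.141, 0.006, -1.155]
contact_force: [0.4, -0.7, 0.2]
grip_width: 59.6
time: 3.65
tool_pos: [530.2, -40.5, 47.5]
tcp_rot: [-3.138, 0.003, -1.156]
contact_force: [-0.8, 1.0, -0.2]
grip_width: 24.4
(array([572.55 ,  71.872,  16.914]), [array([ 0.5, -0.1]), array([-0.6,  0.1])])
(array([533.448,   8.888,  18.795]), [array([ 0.2, -0. ]), array([-0.2,  0.1])])
(array([556.219,  44.406,  23.349]), [array([-1.1,  0.1]), array([ 1.2, -0.2])])
[573.513  69.853  22.5  ]
[534.649   8.598  22.5  ]
[555.657  45.19   22.5  ]
```

```bash
python3 -m jog '{"xyz":[[0,0,0],[0,0,0],[0,0,0],[0,0,0],[0,0,0]],"angular":[[0,0,0],[0,0,0],[0,0,0],[0,0,0],[0,0,0]]}'; python3 -c "
from h import *
st();st()
crop(capture('side')[:,:,::-1],280,180,160,120,5,'pics/s1.png');st()"
```

```text
time: 4.15
tool_pos: [530.4, -40.3, 47.8]
tcp_rot: [-3.138, 0.003, -1.155]
contact_force: [-0.4, -0.3, 0.2]
grip_width: 7.3
4.15 [530.4 -40.3  47.8] [-3.138  0.003 -1.155] [-0.4 -0.3  0.2] 7.3
4.15 [530.4 -40.3  47.8] [-3.138  0.003 -1.155] [-0.4 -0.3  0.2] 7.3
4.2 [530.4 -40.3  47.8] [-3.138  0.003 -1.155] [0.4 0.2 0.6] 7.6
```

View pics/s1.png

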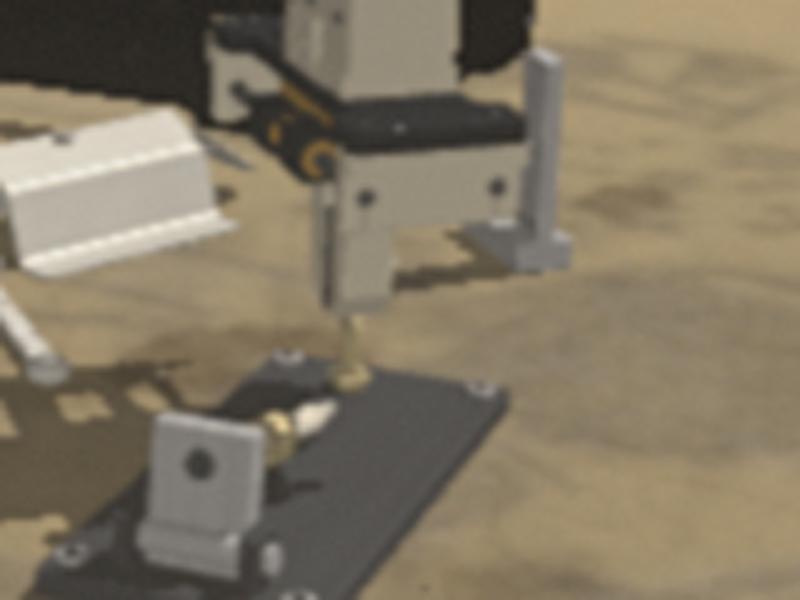

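The bolt is gripped (opening 7.5 mm) and still upright. Next I lift it and carry it to the bolt tray at (413,331).

```bash
python3 -m jog '{"xyz":[[0,0,0.5],[0,0,1],[0,0.3,1],[-0.3,1,1],[-0.33,1,0.5],[-0.33,1,0],[-0.33,1,0],[-0.33,1,0],[-0.33,1,0],[-0.33,1,0]],"angular":[[0,0,0],[0,0,0],[0,0,0],[0,0,0],[0,0,0],[0,0,0],[0,0,0],[0,0,0],[0,0,0],[0,0,0]]}';python3 -m jog '{"xyz":[[-0.33,1,0],[-0.33,1,0],[-0.33,1,0],[-0.33,1,0],[-0.33,1,0],[-0.33,1,0],[-0.33,1,0],[-0.33,1,0],[-0.33,1,0],[-0.33,1,0]],"angular":[[0,0,0],[0,0,0],[0,0,0],[0,0,0],[0,0,0],[0,0,0],[0,0,0],[0,0,0],[0,0,0],[0,0,0]]}'
```

```text
time: 5.2
tool_pos: [484.1, 108.4, 137.4]
tcp_rot: [-3.132, 0.0, -1.16]
contact_force: [-0.2, -0.8, 0.3]
grip_width: 7.4
time: 6.2
tool_pos: [414.9, 317.0, 145.1]
tcp_rot: [-3.126, 0.0, -1.16]
contact_force: [0.1, -0.2, -0.3]
grip_width: 8.0
```

```bash
python3 -m jog '{"xyz":[[-0.05,0.4,-0.8],[0,0.2,-1],[0,0,-1],[0,0,-0.9],[0,0,0]],"angular":[[-0.06,0.13,0],[0,0,0],[0,0,0],[0,0,0],[0,0,0]]}'; python3 - <<'E'
from h import *
st()
crop(capture("side")[:,:,::-1],250,250,220,165,3.6,"pics/s2.png")
E
```

```text
time: 6.7
tool_pos: [413.2, 333.5, 73.2]
tcp_rot: [-3.135, 0.001, -1.156]
contact_force: [0.2, 0.8, -1.1]
grip_width: 7.5
6.7 [413.2 333.5  73.2] [-3.135  0.001 -1.156] [ 0.2  0.8 -1.1] 7.5
```

View pics/s2.png

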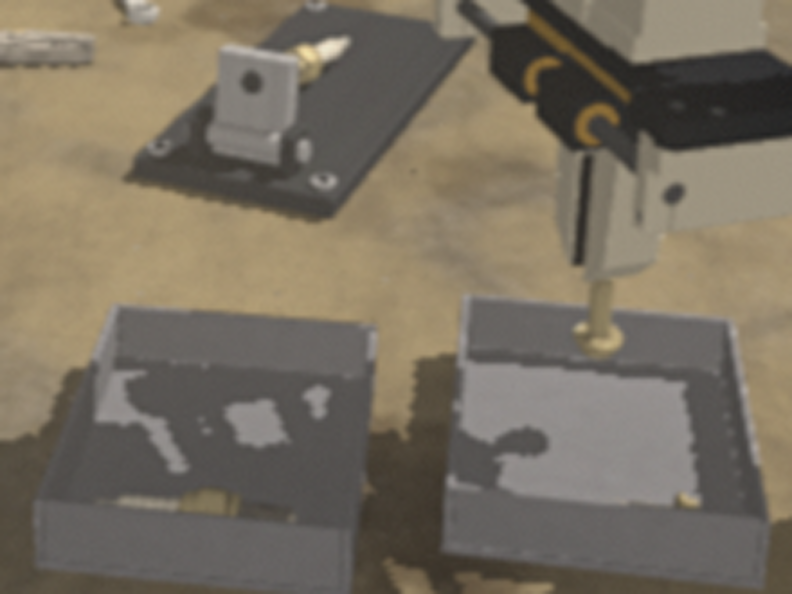

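The bolt hangs upright over the bolt tray, with its head at crop (598,345). I'm lowering it gently.

```bash
python3 -m jog '{"xyz":[[0,0,-0.7],[0,0,-0.6],[0,0,-0.3],[0,0,0]],"angular":[[0,0,0],[0,0,0],[0,0,0],[0,0,0]]}'
```

```text
time: 7.15
tool_pos: [416.5, 335.2, 45.8]
tcp_rot: [-3.126, 0.002, -1.156]
contact_force: [-0.1, -0.3, -0.0]
grip_width: 7.8
```

```bash
python3 -m jog '{"xyz":[[-0.1,-0.1,-0.2],[0,0,-0.15],[0,0,0]],"angular":[[-0.06,0.13,0],[0,0,0],[0,0,0]]}';
```

```text
time: 7.45
tool_pos: [415.1, 333.4, 39.7]
tcp_rot: [-3.14, 0.002, -1.156]
contact_force: [-0.9, 0.4, -0.5]
grip_width: 7.8
```

```bash
python3 -m jog '{"xyz":[[0,0,-0.1],[0,0,0]],"angular":[[0,0,0],[0,0,0]]}'
```

```text
time: 7.65
tool_pos: [416.1, 333.9, 39.1]
tcp_rot: [-3.137, 0.002, -1.156]
contact_force: [0.5, 0.4, 0.2]
grip_width: 7.8
```

```bash
python3 -m jog '{"xyz":[[0,0,-0.1],[0,0,0]],"angular":[[0,0,0],[0,0,0]]}'
```

```text
time: 7.85
tool_pos: [417.2, 334.5, 39.1]
tcp_rot: [-3.134, 0.003, -1.156]
contact_force: [-0.6, -0.2, -0.7]
grip_width: 7.7
```

```bash
python3 -m jog '{"xyz":[[0,0,-0.05],[0,0,0],[0,0,0]],"angular":[[0,0,0],[0,0,0],[0,0,0]]}' 0.4; python3 - <<'E'
from h import *
st()
crop(capture("side")[:,:,::-1],250,250,220,165,3.6,"pics/s3.png")
E
```

```text
time: 8.15
tool_pos: [417.2, 334.5, 37.9]
tcp_rot: [-3.134, 0.003, -1.156]
contact_force: [0.3, 0.3, 0.6]
grip_width: 25.7
8.15 [417.2 334.5  37.9] [-3.134  0.003 -1.156] [0.3 0.3 0.6] 25.7
```

View pics/s3.png

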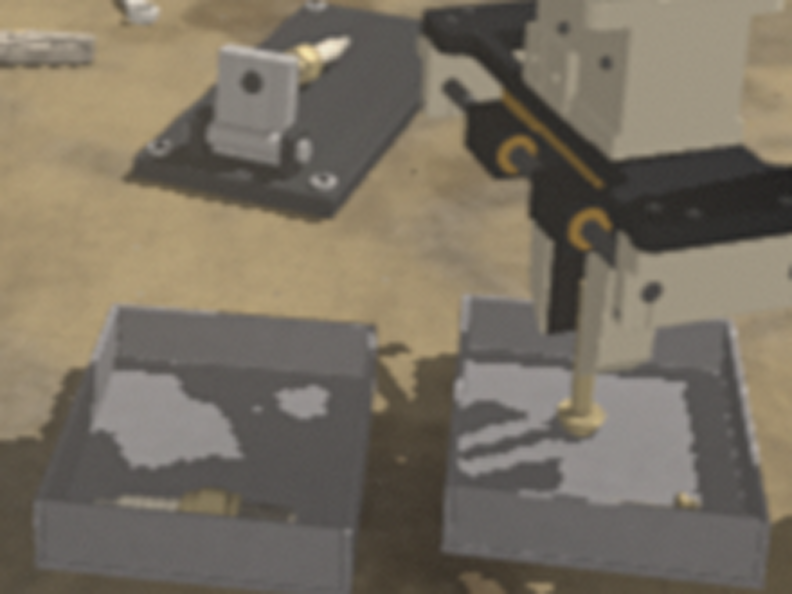

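The bolt stands released in its tray at crop (580,420). I'm lifting straight up, then going to the plug while turning by +0.60 rad.

```bash
python3 -m jog '{"xyz":[[0,0,0.6],[0,0,1],[0,0,1],[0,0,1],[0,0,0.8],[0.4,-0.6,0],[0.48,-1,0],[0.48,-1,0],[0.48,-1,0],[0.48,-1,0]],"angular":[[0,0,0],[0,0,0],[0,0,0],[0,0,0],[0,0,0],[0,0,0.5],[0,0,0.6],[0,0,0.6],[0,0,0.6],[0,0,0.6]]}' -0.3;python3 -m jog '{"xyz":[[0.47,-1,0],[0.47,-1,0],[0.47,-1,0],[0.47,-1,0],[0.47,-1,0],[0.47,-1,0],[0.47,-1,0],[0.47,-1,0],[0.47,-1,0],[0,0,0]],"angular":[[0,0,0.6],[0,0,0.6],[0,0,0.6],[0,0,0.6],[0,0,0.5],[0,0,0],[0,0,0],[0,0,0],[0,0,0],[0,0,0]]}'
python3 - <<'E'
from h import *
st();c=camera_params("wrist")
cv2.imwrite("pics/w3.png",capture("wrist")[:,:,::-1])
np.save("pics/c3.npy",np.r_[c['rvec'],c['tvec']])
print(proj(c,[[555,44,22],[572.5,71,22],[533.5,9,22]]))
E
```

```text
time: 9.2
tool_pos: [463.9, 242.0, 137.0]
tcp_rot: [-3.129, 0.002, -0.836]
contact_force: [1.0, -0.1, -0.2]
grip_width: 59.9
time: 10.2
tool_pos: [553.2, 52.1, 146.0]
tcp_rot: [-3.124, -0.005, -0.519]
contact_force: [0.3, 0.4, 0.3]
grip_width: 59.8
10.2 [553.2  52.1 146. ] [-3.124 -0.005 -0.519] [0.3 0.4 0.3] 59.8
[[322.817 240.597]
 [325.408 198.415]
 [321.009 290.712]]
```

View pics/w3.png

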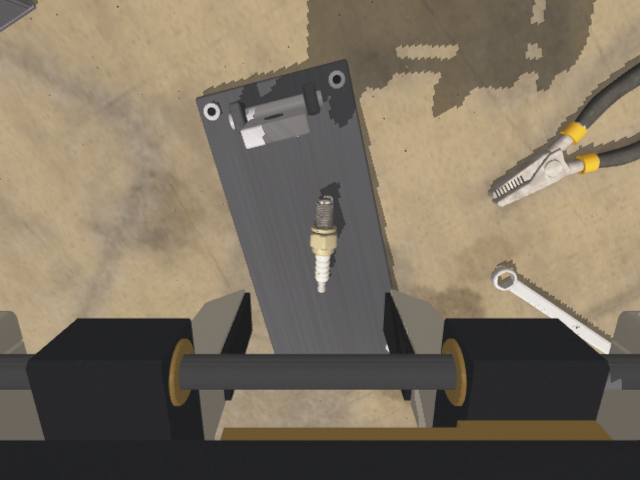

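The plug's ends are at (325,196) and (321,292), within 3 px of prediction, so I'm descending.

```bash
python3 -m jog '{"xyz":[[0,-0.25,-0.7],[0.05,-0.2,-1],[0,0,-1],[0,0,-1],[0,0,-1],[0,0,0]],"angular":[[-0.145,0.08,-0.33],[0,0,0],[0,0,0],[0,0,0],[0,0,0],[0,0,0]]}'
```

```text
time: 10.85
tool_pos: [551.6, 49.5, 52.8]
tcp_rot: [-3.139, -0.006, -0.552]
contact_force: [0.2, -0.4, -0.4]
grip_width: 59.8
```

```bash
python3 -m jog '{"xyz":[[0.15,-0.3,-0.8],[0,0,-0.6],[0,0,-0.3],[0,0,0]],"angular":[[0,0.05,0],[0,0,0],[0,0,0],[0,0,0]]}'
```

```text
time: 11.25
tool_pos: [555.3, 46.3, 21.1]
tcp_rot: [-3.139, -0.004, -0.549]
contact_force: [0.3, 0.3, -0.5]
grip_width: 59.7
```

```bash
python3 -m jog '{"xyz":[[0,-0.1,-0.25],[0,0,0]],"angular":[[0,0,0],[0,0,0]]}';  python3 -m jog '{"xyz":[[0,0,0],[0,0,0],[0,0,0],[0,0,0],[0,0,0],[0,0,0],[0,0,0]],"angular":[[0,0,0],[0,0,0],[0,0,0],[0,0,0],[0,0,0],[0,0,0],[0,0,0]]}' 1;
```

```text
time: 11.45
tool_pos: [555.8, 44.6, 17.1]
tcp_rot: [-3.139, -0.005, -0.549]
contact_force: [-0.4, -0.8, 0.0]
grip_width: 59.7
time: 12.15
tool_pos: [556.6, 44.5, 18.4]
tcp_rot: [-3.137, -0.008, -0.549]
contact_force: [-0.1, 0.2, -0.8]
grip_width: 20.2
```

The plug is gripped at 20.2 mm. Next I lift it over the lug and carry it to the plug tray at (554,356), turning it to lie along x.

```bash
python3 -m jog '{"xyz":[[0,0,0.5],[0,0,1],[0,0,1],[0,0,1],[0,0,1],[0,0.6,0.8],[0,1,0],[0,1,0],[0,1,0],[0,1,0]],"angular":[[0,0,0],[0,0,0],[0,0,0],[0,0,0],[0,0,0],[0,0,-0.5],[0,0,-0.7],[0,0,-0.7],[0,0,-0.7],[0,0,-0.7]]}';python3 -m jog '{"xyz":[[0,1,0],[0,1,0],[0,1,0],[0,1,0],[0,1,0],[0,1,0],[0,1,0],[0,1,0],[0,1,0],[0,1,0]],"angular":[[0,0,-0.7],[0,0,-0.7],[0,0,-0.7],[0,0,-0.7],[0,0,-0.7],[0,0,-0.7],[0,0,-0.7],[0,0,-0.7],[0,0,-0.7],[0,0,0]]}'
```

```text
time: 13.15
tool_pos: [556.4, 136.9, 135.6]
tcp_rot: [-3.134, -0.01, -0.912]
contact_force: [0.2, 0.5, -0.7]
grip_width: 20.2
time: 14.15
tool_pos: [555.1, 345.4, 143.4]
tcp_rot: [-3.13, -0.01, -1.602]
contact_force: [-0.2, -0.0, -1.0]
grip_width: 20.3
```

```bash
python3 -m jog '{"xyz":[[0,0.3,-0.5],[0,0.2,-1],[0,0,-1],[0,0,-1],[0,0,-0.5],[0,0,0]],"angular":[[0.095,0.11,0.2],[0,0,0],[0,0,0],[0,0,0],[0,0,0],[0,0,0]]}'; python3 - <<'E'
from h import *
st()
crop(capture("side")[:,:,::-1],250,250,220,165,3.6,"pics/s4.png")
E
```

```text
time: 14.75
tool_pos: [554.1, 355.6, 60.6]
tcp_rot: [3.139, 0.002, -1.572]
contact_force: [0.3, -0.3, -0.4]
grip_width: 19.9
14.75 [554.1 355.6  60.6] [ 3.139  0.002 -1.572] [ 0.3 -0.3 -0.4] 19.9
```

View pics/s4.png

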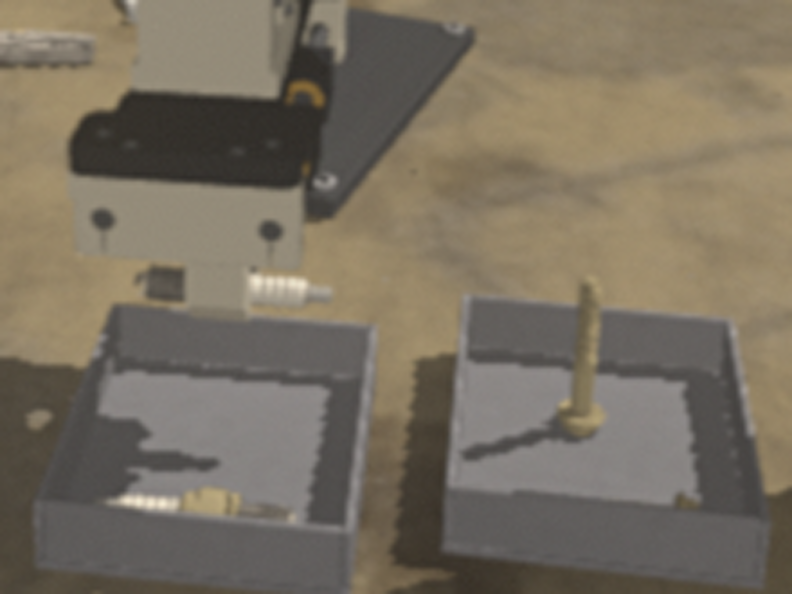

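The plug is level over its tray, and the bolt still stands in the other one. I'm lowering.

```bash
python3 -m jog '{"xyz":[[0,0,-0.8],[0,0,-0.8],[0,0,-0.5],[0,0,-0.2],[0,0,0]],"angular":[[0,0,0],[0,0,0],[0,0,0],[0,0,0],[0,0,0]]}'
```

```text
time: 15.3
tool_pos: [558.0, 356.0, 19.7]
tcp_rot: [-3.135, 0.006, -1.572]
contact_force: [0.4, 0.2, -0.9]
grip_width: 20.2
```

```bash
python3 -m jog '{"xyz":[[-0.15,0,-0.3],[0,0,-0.1],[0,0,0]],"angular":[[0,0,0],[0,0,0],[0,0,0]]}'
```

```text
time: 15.6
tool_pos: [555.8, 356.5, 13.1]
tcp_rot: [-3.132, 0.008, -1.572]
contact_force: [-0.3, -0.2, -0.3]
grip_width: 20.2
```

```bash
python3 -m jog '{"xyz":[[0,0,-0.15],[0,0,0]],"angular":[[0,0,0],[0,0,0]]}';python3 -m jog '{"xyz":[[0,0,0],[0,0,0],[0,0,0]],"angular":[[0,0,0],[0,0,0],[0,0,0]]}' 0.2
```

```text
time: 15.8
tool_pos: [555.9, 356.7, 10.3]
tcp_rot: [-3.132, 0.008, -1.572]
contact_force: [-1.1, 0.5, -0.9]
grip_width: 20.2
time: 16.1
tool_pos: [556.3, 356.9, 10.8]
tcp_rot: [-3.131, 0.009, -1.572]
contact_force: [-0.6, 0.4, -1.0]
grip_width: 35.7
```

The plug is released. I'm lifting and travelling to the square while turning +1.99 rad.

```bash
python3 -m jog '{"xyz":[[0,0,0.4],[0,0,1],[0,0,1],[0,0,1],[0,0,1],[-0.2,-0.6,1],[-0.35,-1,1],[-0.35,-1,0.5],[-0.35,-1,0],[-0.35,-1,0]],"angular":[[0,0,0],[0,0,0],[0,0,0],[0,0,0],[0,0,0],[0,0,0.5],[0,0,1],[0,0,1],[0,0,1],[0,0,1]]}' -0.3;python3 -m jog '{"xyz":[[-0.17,-1,0],[-0.17,-1,0],[-0.17,-1,0],[-0.17,-1,0],[-0.17,-1,0],[-0.17,-1,0],[-0.17,-1,0],[-0.17,-1,0],[-0.17,-1,0],[-0.17,-1,0]],"angular":[[0,0,1],[0,0,1],[0,0,1],[0,0,1],[0,0,1],[0,0,1],[0,0,1],[0,0,1],[0,0,1],[0,0,1]]}'; python3 - <<'E'
from h import *
cv2.imwrite("pics/t5.png",capture("top")[:,:,::-1])
crop("pics/t5.png",130,185,200,140,4,"pics/t5c.png")
E
```

```text
time: 17.1
tool_pos: [523.8, 264.4, 160.5]
tcp_rot: [-3.123, 0.007, -1.08]
contact_force: [-0.3, 0.2, -0.2]
grip_width: 59.9
time: 18.1
tool_pos: [488.6, 56.7, 169.9]
tcp_rot: [-3.116, -0.002, 0.013]
contact_force: [-0.6, 0.1, -0.5]
grip_width: 59.3
```

View pics/t5c.png

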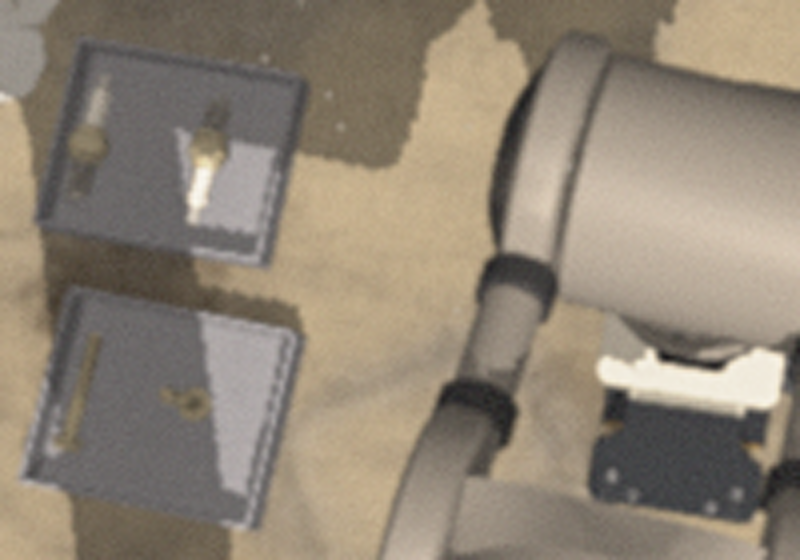

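Both parts lie in the right trays: the plug at crop (208,150) in the upper tray, the bolt standing at (190,402) in the lower one. I'm continuing to the square.

```bash
python3 -m jog '{"xyz":[[-0.13,-1,0],[-0.13,-1,0],[-0.13,-1,0],[-0.13,-1,0],[-0.13,-1,0],[-0.13,-1,0],[-0.13,-1,0],[-0.13,-1,0],[-0.13,-1,0],[-0.13,-1,0]],"angular":[[-0.25,0,0.5],[0,0,0.5],[0,0,0.5],[0,0,0.5],[0,0,0.5],[0,0,0.5],[0,0,0.5],[0,0,0.3],[0,0,0],[0,0,0]]}'; python3 - <<'E'
from h import *
st();c=camera_params("wrist");np.save("pics/c6.npy",np.r_[c['rvec'],c['tvec']])
cv2.imwrite("pics/w6.png",capture("wrist")[:,:,::-1]);st()
print(proj(c,[[443.6,-240.5,0],[449.3,-253.3,110]]))
E
```

```text
time: 19.15
tool_pos: [463.5, -150.4, 177.3]
tcp_rot: [3.133, -0.011, 0.421]
contact_force: [-0.2, 1.0, -0.1]
grip_width: 59.3
19.15 [ 463.5 -150.4  177.3] [ 3.133 -0.011  0.421] [-0.2  1.  -0.1] 59.3
19.2 [ 463.5 -153.1  177.5] [ 3.131 -0.011  0.42 ] [ 0.5 -3.1  0.1] 59.8
[[257.254 288.336]
 [236.645 377.454]]
```

View pics/w6.png

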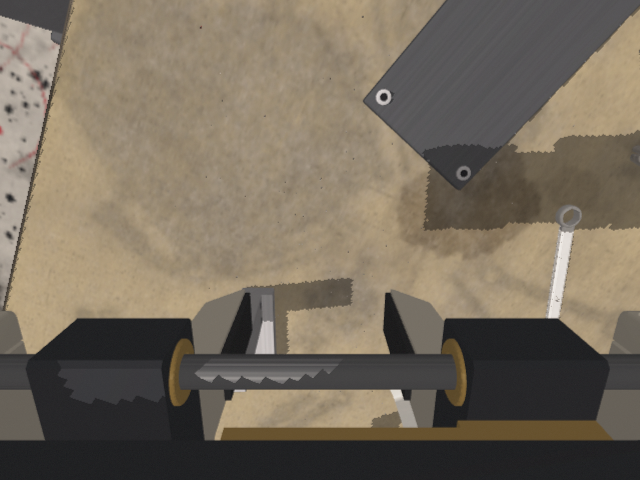

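The heel edge is at about (259,289), against a prediction of (257,288). I'm moving over the square.

```bash
python3 -m jog '{"xyz":[[-0.14,-1,0],[-0.14,-1,0],[-0.14,-1,0],[-0.14,-1,-0.1],[-0.1,-0.9,-0.3],[0,0,0]],"angular":[[0.05,0.14,0],[0,0,0],[0,0,0],[0,0,0],[0,0,0],[0,0,0]]}'; python3 - <<'E'
from h import *
st();c=camera_params("wrist");np.save("pics/c7.npy",np.r_[c['rvec'],c['tvec']])
cv2.imwrite("pics/w7.png",capture("wrist")[:,:,::-1]);st()
print(proj(c,[[443.6,-240.5,0],[449.3,-253.3,110],[473.9,-309,16]]))
E
```

```text
time: 19.8
tool_pos: [451.5, -253.1, 172.9]
tcp_rot: [3.139, -0.003, 0.411]
contact_force: [0.2, 0.2, -0.9]
grip_width: 59.8
19.8 [ 451.5 -253.1  172.9] [ 3.139 -0.003  0.411] [ 0.2  0.2 -0.9] 59.8
19.85 [ 451.8 -252.1  173.3] [ 3.139 -0.004  0.412] [-0.4 -0.7 -0.6] 59.9
[[314.993 196.351]
 [314.867 257.636]
 [315.647 284.59 ]]
```

View pics/w7.png

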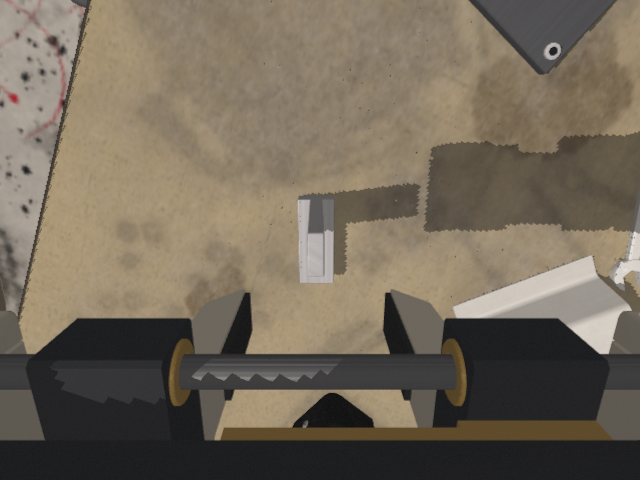

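```bash
python3 -c "
from h import *
crop('pics/w7.png',270,180,90,115,5,'pics/w7c.png')"
```

```text
(no output)
```

View pics/w7c.png

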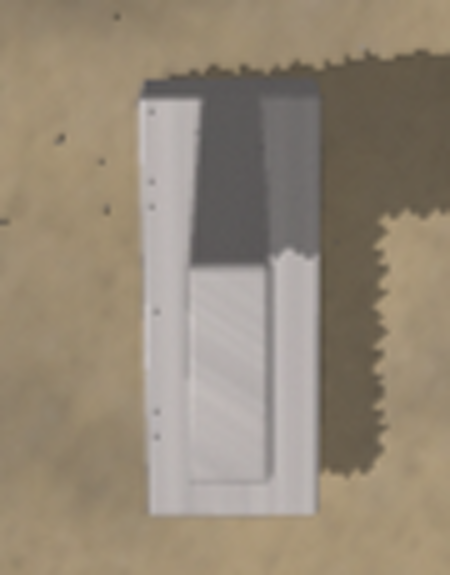

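```bash
python3 - <<'E'
from h import *
d=np.load("pics/c7.npy");c={**camera_params("wrist"),'rvec':d[:3],'tvec':d[3:]}
f=lambda *p:(270+(p[0]+.5)/5-.5,180+(p[1]+.5)/5-.5)
for n,z,ps in(('blade',110,[(190,265),(267,265),(270,480),(190,480)]),('heel0',0,[(145,80),(320,80)]),('base16',16,[(142,97),(320,97),(317,515),(149,515)])):
    X=np.array([atz(c,f(*p),z) for p in ps]);print(n,X[:,:2].tolist(),X.mean(0))
    if len(X)==4:
        y=X[0]+X[1]-X[2]-X[3];print(np.arctan2(-y[0],y[1]),np.linalg.norm(y)/2,np.linalg.norm(X[0]-X[1]))
    else:
        y=X[1]-X[0];print(np.arctan2(y[1],y[0]))
E
```

```text
blade [[439.18512426552263, -240.6250921700904], [447.4497721489194, -237.0412519117124], [458.79076227323407, -261.8889351048286], [449.87995193299014, -265.74848611803196]] [ 448.826 -251.326  110.   ]
0.41532045615658986 27.306985445075096 9.008235989032793
heel0 [[430.539054818885, -245.4608165404988], [457.87808621041535, -233.5945789657691]] [ 444.209 -239.528    0.   ]
0.40950275919297774
base16 [[430.4965187423525, -244.89469365610995], [457.02796652271945, -233.37994064628984], [487.0347785537919, -301.24298762394585], [460.1446367854936, -312.8876490682476]] [ 458.676 -273.101   16.   ]
0.4137560551999008 74.18821346328357 28.922435205208753
```

Square yaw is 0.413 and the grip point is (449.3,-252). I'm descending to TCP z 73.

```bash
python3 -m jog '{"xyz":[[-0.12,0,-0.7],[0,0,-0.9],[0,0,-0.4],[0,0,0]],"angular":[[0.03,0.03,0],[0,0,0],[0,0,0],[0,0,0]]}'
```

```text
time: 20.25
tool_pos: [451.0, -248.6, 134.8]
tcp_rot: [3.141, -0.005, 0.411]
contact_force: [0.2, 0.4, 0.3]
grip_width: 59.5
```

```bash
python3 -m jog '{"xyz":[[-0.08,-0.2,-0.9],[0,0,-1],[0,0,-0.7],[0,0,-0.2],[0,0,0]],"angular":[[-0.02,0.04,0],[0,0,0],[0,0,0],[0,0,0],[0,0,0]]}'
```

```text
time: 20.75
tool_pos: [452.6, -251.4, 81.8]
tcp_rot: [3.135, -0.004, 0.413]
contact_force: [-0.7, -0.2, 0.3]
grip_width: 59.7
```

```bash
python3 -m jog '{"xyz":[[-0.15,0,-0.42],[0,0,0]],"angular":[[0.045,0.06,0],[0,0,0]]}'
```

```text
time: 20.95
tool_pos: [450.3, -251.6, 74.5]
tcp_rot: [3.14, -0.001, 0.413]
contact_force: [-0.6, 0.9, -0.6]
grip_width: 59.8
```

```bash
python3 -m jog '{"xyz":[[0,0,0],[0,0,0],[0,0,0],[0,0,0],[0,0,0],[0,0,0],[0,0,0],[0,0,0],[0,0,0]],"angular":[[0,0,0],[0,0,0],[0,0,0],[0,0,0],[0,0,0],[0,0,0],[0,0,0],[0,0,0],[0,0,0]]}' 1; python3 - <<'E'
from h import *
st();c=camera_params("wrist");np.save("pics/c8.npy",np.r_[c['rvec'],c['tvec']])
cv2.imwrite("pics/w8.png",capture("wrist")[:,:,::-1])
E
```

```text
time: 21.85
tool_pos: [450.9, -252.3, 76.1]
tcp_rot: [3.138, -0.002, 0.413]
contact_force: [-0.1, 0.7, -0.9]
grip_width: 9.8
21.85 [ 450.9 -252.3   76.1] [ 3.138 -0.002  0.413] [-0.1  0.7 -0.9] 9.8
```

View pics/w8.png

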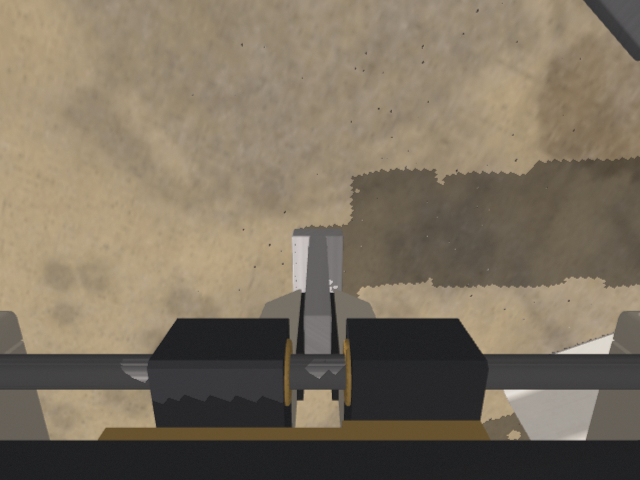

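The square is gripped at 9.8 mm with its heel about 14 mm ahead of the TCP. I'm lifting and carrying it to a pre-position 20 mm short of the corner, turning by -0.70 rad.

```bash
python3 -m jog '{"xyz":[[0,0,0.3],[0,0,0.8],[0,0,1],[0,0,1],[0.1,0.5,0.5],[0.3,1,0],[0.3,1,0],[0.3,1,0],[0.3,1,0],[0.3,1,0]],"angular":[[0,0,0],[0,0,0],[0,0,0],[0,0,0],[0,0,-0.2],[0,0,-0.5],[0,0,-0.5],[0,0,-0.5],[0,0,-0.5],[0,0,-0.5]]}';python3 -m jog '{"xyz":[[0.3,1,0],[0.3,1,0],[0.3,1,0],[0.3,1,0],[0.3,1,0],[0.3,1,0],[0.3,1,0],[0.3,1,0],[0.3,0.7,0],[0,0,0]],"angular":[[0,0,-0.5],[0,0,-0.5],[0,0,-0.5],[0,0,-0.5],[0,0,-0.5],[0,0,-0.5],[0,0,-0.5],[0,0,-0.5],[0,0,0],[0,0,0]]}'
```

```text
time: 22.9
tool_pos: [479.6, -138.4, 149.7]
tcp_rot: [-3.137, 0.003, 0.115]
contact_force: [-0.4, -0.4, -3.4]
grip_width: 9.7
time: 23.9
tool_pos: [531.6, 46.7, 148.5]
tcp_rot: [-3.135, 0.013, -0.321]
contact_force: [-0.5, 0.2, -3.8]
grip_width: 9.6
```

```bash
python3 -m jog '{"xyz":[[0.4,0.7,-0.4],[0.5,0.8,-0.6],[0.5,0.8,-0.5],[0,0,-0.2],[0,0,0]],"angular":[[-0.1,-0.1,0.33],[0,0,0],[0,0,0],[0,0,0],[0,0,0]]}'; python3 - <<'E'
from h import *
st();c=camera_params("wrist");np.save("pics/c9.npy",np.r_[c['rvec'],c['tvec']])
w=capture("wrist")[:,:,::-1];cv2.imwrite("pics/w9.png",w)
crop(capture("side")[:,:,::-1],270,160,140,150,4,"pics/s9.png")
st()
E
```

```text
time: 24.4
tool_pos: [558.2, 91.5, 112.8]
tcp_rot: [3.138, 0.003, -0.284]
contact_force: [-0.8, 0.0, -4.0]
grip_width: 9.6
24.4 [558.2  91.5 112.8] [ 3.138  0.003 -0.284] [-0.8  0.  -4. ] 9.6
24.5 [558.6  91.3 113.7] [ 3.138  0.001 -0.285] [ 0.3 -0.6 -3.7] 10.1
```

View pics/w9.png

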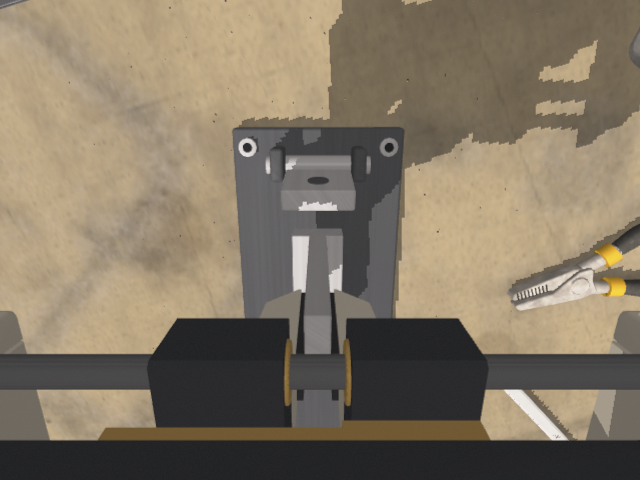

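View pics/s9.png

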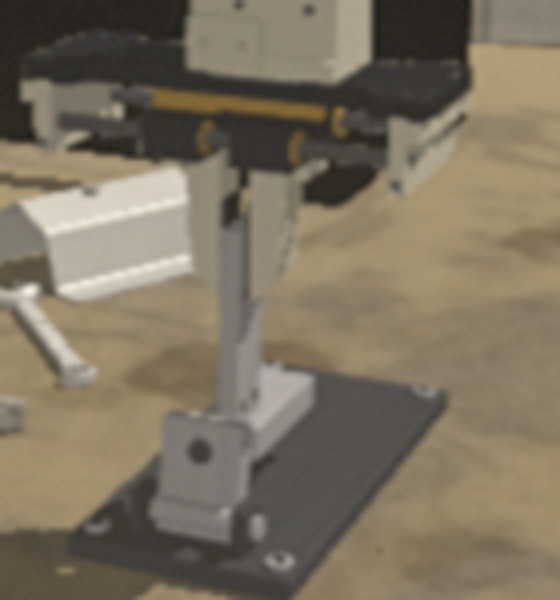

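The wrist view shows the lug top centred at (318,200) and the square's base at (317,265), so they are in line. I'll check yaw and the corner from this view.

```bash
python3 - <<'E'
from h import *
d=np.load("pics/c9.npy");c={**camera_params("wrist"),'rvec':d[:3],'tvec':d[3:]}
crop("pics/w9.png",225,115,190,190,4,"pics/w9c.png")
J=[atz(c,p,12) for p in((389,147),(247,147))];print(J); e=J[0]-J[1];print(np.arctan2(e[1],e[0]))
L=[atz(c,p,12) for p in((233.5,128),(403.5,128))];print(L);e=L[1]-L[0];print(np.arctan2(e[1],e[0]),np.mean(L,0)-35*np.array([.283,.959,0]))
E
```

```text
[array([619.707, 137.825,  12.   ]), array([532.548, 163.402,  12.   ])]
-0.28544222520776896
[array([528.308, 176.831,  12.   ]), array([631.114, 146.654,  12.   ])]
-0.28551106432436174 [569.806 128.178  12.   ]
```

View pics/w9c.png

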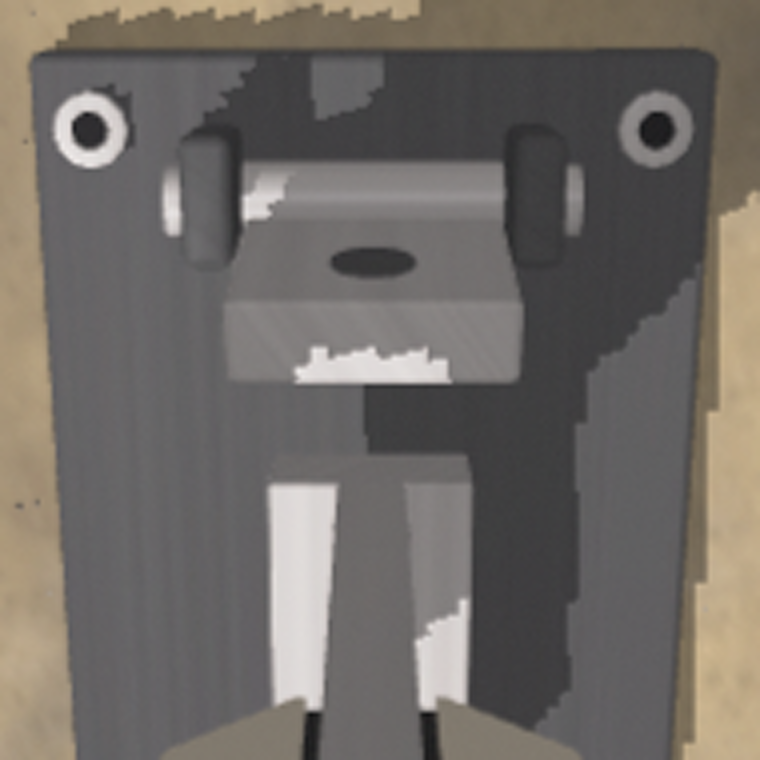

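```bash
python3 -m jog '{"xyz":[[0,0,-0.5],[0,0,-0.5],[0,0,-0.2],[0,0,0]],"angular":[[0.03,-0.01,0],[0,0,0],[0,0,0],[0,0,0]]}'
```

```text
time: 24.9
tool_pos: [558.2, 89.2, 88.7]
tcp_rot: [-3.141, 0.0, -0.288]
contact_force: [0.2, -0.1, -4.4]
grip_width: 10.0
```

```bash
python3 -m jog '{"xyz":[[0,0,-0.1],[0,0,0]],"angular":[[0,0,0],[0,0,0]]}';python3 -m jog '{"xyz":[[0,0,-0.1],[0,0,-0.1]],"angular":[[0,0,0],[0,0,0]]}'
```

```text
time: 25.1
tool_pos: [559.1, 89.7, 88.6]
tcp_rot: [-3.14, -0.002, -0.288]
contact_force: [-0.8, 0.3, -3.4]
grip_width: 9.8
time: 25.3
tool_pos: [560.0, 90.1, 88.0]
tcp_rot: [-3.138, -0.005, -0.288]
contact_force: [-7.5, -1.4, 19.3]
grip_width: 10.0
```

The base touches the plate at TCP z of about 88. I'm lifting a touch and sliding towards the lug.

```bash
python3 -m jog '{"xyz":[[0,0,0.1],[0.07,0.37,0],[0.07,0.37,0],[0,0,0]],"angular":[[0.013,0.046,0],[0,0,0],[0,0,0],[0,0,0]]}'
```

```text
time: 25.7
tool_pos: [563.3, 106.1, 90.1]
tcp_rot: [-3.138, -0.001, -0.288]
contact_force: [-0.1, -0.9, -3.8]
grip_width: 9.9
```

```bash
python3 -m jog '{"xyz":[[0,0,-0.1],[0.03,0.1,-0.05]],"angular":[[-0.03,0.01,0],[0,0,0]]}'; python3 -m jog '{"xyz":[[0.03,0.1,-0.05],[0,0,0]],"angular":[[0,0,0],[0,0,0]]}'
```

```text
time: 25.9
tool_pos: [564.0, 107.6, 88.0]
tcp_rot: [3.139, -0.002, -0.286]
contact_force: [-6.8, -5.4, 16.8]
grip_width: 9.9
time: 26.1
tool_pos: [564.3, 108.4, 88.3]
tcp_rot: [3.136, -0.002, -0.285]
contact_force: [0.1, -0.5, -3.8]
grip_width: 9.9
```

```bash
python3 -m jog '{"xyz":[[0.03,0.1,-0.08],[0.03,0.1,-0.05]],"angular":[[0.05,-0.015,0],[0,0,0]]}'
```

```text
time: 26.3
tool_pos: [565.1, 110.2, 88.2]
tcp_rot: [3.138, -0.003, -0.284]
contact_force: [-7.0, -7.2, 9.8]
grip_width: 9.8
```

```bash
python3 -m jog '{"xyz":[[0.03,0.1,-0.05],[0.03,0.1,-0.05]],"angular":[[0,0,0],[0,0,0]]}'
```

```text
time: 26.5
tool_pos: [565.3, 110.7, 88.2]
tcp_rot: [3.131, -0.002, -0.283]
contact_force: [-5.7, -7.9, 10.4]
grip_width: 9.6
```

```bash
python3 -m jog '{"xyz":[[0.02,0.12,-0.06],[0.02,0.12,-0.06]],"angular":[[0.08,-0.025,0],[0.02,0,0]]}'
```

```text
time: 26.7
tool_pos: [565.5, 111.8, 88.3]
tcp_rot: [3.136, -0.003, -0.283]
contact_force: [-5.2, -8.2, 11.3]
grip_width: 9.9
```

```bash
python3 -m jog '{"xyz":[[0.02,0.12,-0.07],[0.02,0.12,-0.06]],"angular":[[0.04,-0.01,0],[0.04,-0.01,0]]}'
```

```text
time: 26.9
tool_pos: [565.8, 112.9, 88.3]
tcp_rot: [3.139, -0.003, -0.282]
contact_force: [-5.0, -8.4, 10.3]
grip_width: 9.8
```

```bash
python3 -m jog '{"xyz":[[0.01,0.12,-0.08],[0.01,0.12,-0.08]],"angular":[[0.04,0.02,-0.02],[0.03,0,0]]}'; python3 - <<'E'
from h import *
st();c=camera_params("wrist")
cv2.imwrite("pics/w10.png",capture("wrist")[:,:,::-1])
crop("pics/w10.png",225,115,190,190,4,"pics/w10c.png")
crop(capture("side")[:,:,::-1],270,160,140,150,4,"pics/s10.png")
st()
E
```

```text
time: 27.1
tool_pos: [566.3, 113.9, 88.3]
tcp_rot: [3.14, -0.002, -0.283]
contact_force: [-5.6, -8.4, 12.9]
grip_width: 9.9
27.1 [566.3 113.9  88.3] [ 3.14  -0.002 -0.283] [-5.6 -8.4 12.9] 9.9
27.2 [566.3 114.   88.3] [ 3.14  -0.002 -0.283] [-5.4 -7.7 13.4] 10.0
```

View pics/w10c.png

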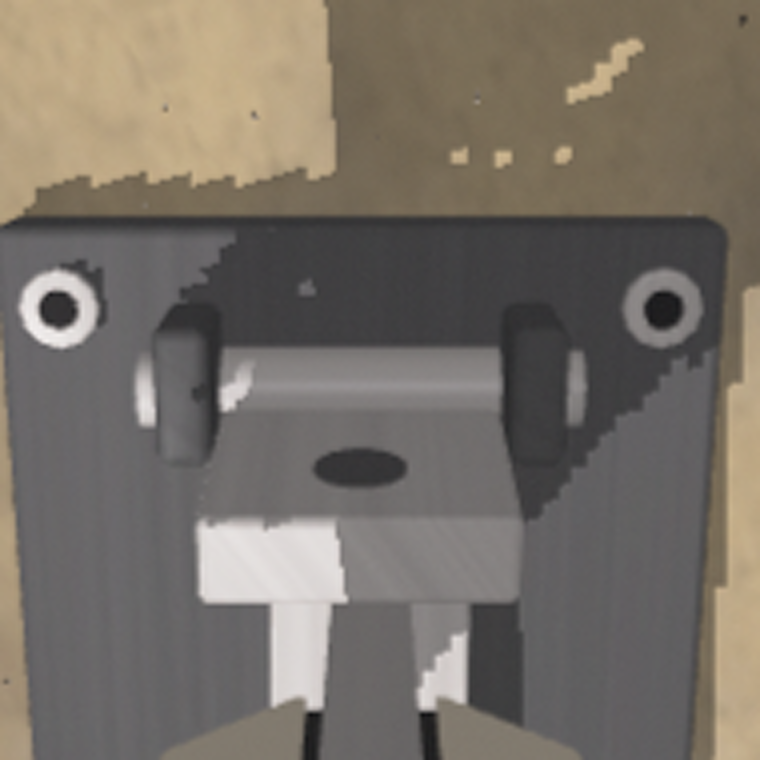

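View pics/s10.png

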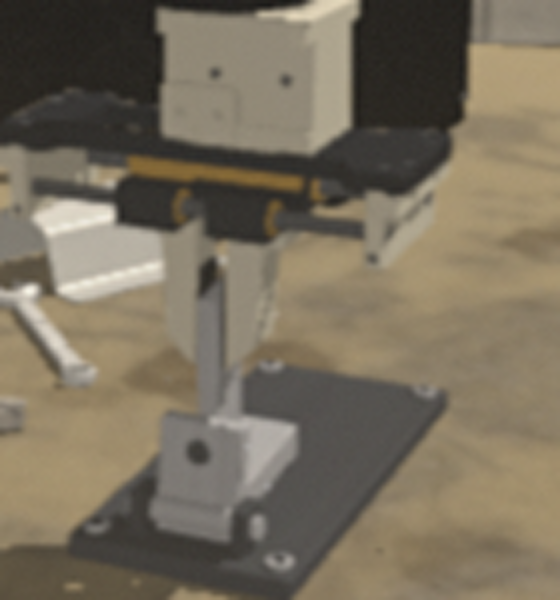

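```bash
cat > lean.py <<'E'
from h import *
def pred(c,yaw=-0.2855,C=(569.9,128.5,12)):
    C=np.array(C);ex=np.array([np.cos(yaw),np.sin(yaw),0]);ey=np.array([-np.sin(yaw),np.cos(yaw),0]);ez=np.array([0,0,1.])
    def W(x,y,z):return C+x*ex+y*ey+z*ez
    f=lambda u:np.round((u-np.array([225,115])+.5)*4-.5,1)
    print('far edge',f(proj(c,[W(-55,35,0),W(55,35,0)])).tolist())
    for a in(.15,.08,.04,0,-.04,-.08):
        def L(x,y,z): # rel pivot (y=13,z=11), rotate top to -y for +a
            dy,dz=y-13,z-11
            return W(x,13+dy*np.cos(a)-dz*np.sin(a),11+dz*np.cos(a)+dy*np.sin(a))
        print(a,'inner top',f(proj(c,[L(-20,0,55),L(20,0,55)])).tolist(),'outer top',f(proj(c,[L(-20,12,55),L(20,12,55)])).tolist())
E
python3 - <<'E'
from lean import *
print('before (w9): obs inner 382, outer 300, far edge 50')
d=np.load("pics/c9.npy");c={**camera_params("wrist"),'rvec':d[:3],'tvec':d[3:]};pred(c)
print('now: obs inner 602 outer 518 far 218');pred(camera_params("wrist"))
E
```

```text
before (w9): obs inner 382, outer 300, far edge 50
far edge [[26.0, 51.3], [724.4, 51.3]]
0.15 inner top [[226.2, 388.9], [524.5, 389.0]] outer top [[222.3, 303.9], [528.5, 304.0]]
0.08 inner top [[224.7, 369.5], [526.0, 369.6]] outer top [[221.3, 281.3], [529.6, 281.4]]
0.04 inner top [[223.9, 357.9], [526.9, 358.0]] outer top [[220.8, 268.0], [530.1, 268.1]]
0 inner top [[223.1, 345.8], [527.7, 345.9]] outer top [[220.3, 254.5], [530.6, 254.6]]
-0.04 inner top [[222.4, 333.3], [528.5, 333.4]] outer top [[219.9, 240.8], [531.1, 240.9]]
-0.08 inner top [[221.7, 320.5], [529.2, 320.6]] outer top [[219.5, 227.0], [531.5, 227.1]]
now: obs inner 602 outer 518 far 218
far edge [[-9.3, 227.1], [736.1, 227.7]]
0.15 inner top [[202.0, 624.6], [524.4, 624.6]] outer top [[197.4, 539.3], [528.9, 539.3]]
0.08 inner top [[200.3, 606.3], [526.1, 606.3]] outer top [[196.2, 516.4], [530.1, 516.5]]
0.04 inner top [[199.3, 595.0], [527.1, 595.1]] outer top [[195.5, 502.9], [530.7, 503.0]]
0 inner top [[198.3, 583.3], [528.0, 583.3]] outer top [[195.0, 489.0], [531.3, 489.1]]
-0.04 inner top [[197.4, 571.0], [528.9, 571.1]] outer top [[194.5, 474.9], [531.8, 475.0]]
-0.08 inner top [[196.6, 558.3], [529.7, 558.4]] outer top [[194.0, 460.5], [532.2, 460.6]]
```

The lug lean measured from the image is about 0.12, so it has just started to move and the top edge has about 5 mm to go. I'll keep pushing in small steps.

```bash
python3 -m jog '{"xyz":[[0,0.12,-0.08],[0.01,0.12,-0.08]],"angular":[[0.03,0.02,-0.02],[0.03,0,0]]}'
```

```text
time: 27.4
tool_pos: [566.6, 114.9, 88.3]
tcp_rot: [3.14, -0.001, -0.285]
contact_force: [-5.8, -8.3, 13.6]
grip_width: 9.8
```

```bash
python3 -m jog '{"xyz":[[0,0.12,-0.08],[0.01,0.12,-0.08]],"angular":[[0.03,0.02,-0.02],[0.03,0,0]]}'
```

```text
time: 27.6
tool_pos: [567.0, 115.9, 88.3]
tcp_rot: [3.139, 0.0, -0.286]
contact_force: [-6.2, -7.7, 13.2]
grip_width: 9.7
```

```bash
python3 -m jog '{"xyz":[[0.02,0.12,-0.08],[0.02,0.12,-0.08]],"angular":[[0.02,0.0,-0.02],[0.02,0,0]]}'
```

```text
time: 27.8
tool_pos: [567.4, 117.1, 88.3]
tcp_rot: [3.138, 0.0, -0.288]
contact_force: [-6.5, -9.0, 14.3]
grip_width: 10.0
```

```bash
python3 -m jog '{"xyz":[[-0.03,0.12,-0.08],[-0.02,0.12,-0.08]],"angular":[[0.03,0.0,0.01],[0.03,0,0]]}'; python3 - <<'E'
from lean import *
c=camera_params("wrist")
cv2.imwrite("pics/w11.png",capture("wrist")[:,:,::-1])
crop("pics/w11.png",225,115,190,190,4,"pics/w11c.png")
pred(c)
E
```

```text
time: 28.0
tool_pos: [567.3, 118.1, 88.3]
tcp_rot: [3.139, -0.003, -0.286]
contact_force: [-4.1, -8.9, 11.1]
grip_width: 9.9
far edge [[-7.6, 256.3], [733.7, 254.8]]
0.15 inner top [[203.9, 656.2], [524.0, 655.3]] outer top [[199.1, 572.4], [528.3, 571.5]]
0.08 inner top [[202.1, 638.3], [525.7, 637.4]] outer top [[197.8, 549.9], [529.4, 549.1]]
0.04 inner top [[201.1, 627.4], [526.6, 626.5]] outer top [[197.2, 536.6], [530.0, 535.8]]
0 inner top [[200.1, 615.9], [527.5, 615.0]] outer top [[196.6, 523.0], [530.5, 522.1]]
-0.04 inner top [[199.2, 603.9], [528.3, 603.0]] outer top [[196.0, 509.1], [531.0, 508.2]]
-0.08 inner top [[198.3, 591.4], [529.1, 590.5]] outer top [[195.5, 494.9], [531.4, 494.0]]
```

View pics/w11c.png

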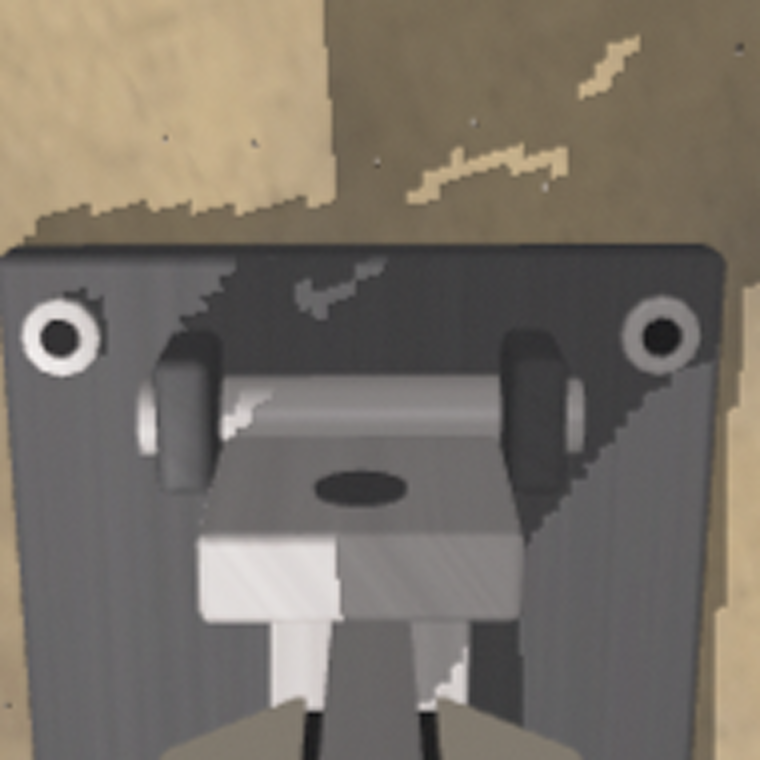

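The lean is now about 0.07. The square sits about 1 mm towards jig +x, so I'll correct that while pushing on.

```bash
python3 -m jog '{"xyz":[[-0.05,0.12,-0.08],[-0.04,0.12,-0.08]],"angular":[[0.03,0.03,0],[0.03,0.01,0]]}'
```

```text
time: 28.25
tool_pos: [567.4, 118.7, 88.3]
tcp_rot: [3.139, -0.003, -0.285]
contact_force: [-3.1, -10.1, 10.5]
grip_width: 9.9
```

```bash
python3 -m jog '{"xyz":[[-0.05,0.12,-0.08],[-0.04,0.12,-0.08]],"angular":[[0.03,0.01,0],[0.03,0.01,0]]}'
```

```text
time: 28.45
tool_pos: [567.4, 119.3, 88.3]
tcp_rot: [3.139, -0.006, -0.285]
contact_force: [-3.0, -8.1, 10.5]
grip_width: 9.6
```

```bash
python3 -m jog '{"xyz":[[-0.02,0.12,-0.08],[-0.02,0.12,-0.08]],"angular":[[0.03,0.0,0],[0.03,0,0]]}'; python3 - <<'E'
from lean import *
c=camera_params("wrist")
cv2.imwrite("pics/w12.png",capture("wrist")[:,:,::-1])
crop("pics/w12.png",225,115,190,190,4,"pics/w12c.png")
pred(c)
E
```

```text
time: 28.65
tool_pos: [567.5, 120.2, 88.3]
tcp_rot: [3.14, -0.008, -0.284]
contact_force: [-5.0, -8.3, 12.5]
grip_width: 9.5
far edge [[-6.7, 271.1], [732.2, 270.0]]
0.15 inner top [[206.5, 672.2], [525.6, 671.0]] outer top [[202.0, 589.0], [530.1, 587.9]]
0.08 inner top [[204.8, 654.6], [527.4, 653.4]] outer top [[200.8, 566.8], [531.3, 565.7]]
0.04 inner top [[203.9, 643.7], [528.3, 642.5]] outer top [[200.2, 553.5], [531.9, 552.5]]
0 inner top [[203.0, 632.4], [529.3, 631.2]] outer top [[199.7, 540.0], [532.4, 539.0]]
-0.04 inner top [[202.2, 620.5], [530.1, 619.3]] outer top [[199.2, 526.1], [532.9, 525.1]]
-0.08 inner top [[201.4, 608.1], [531.0, 607.0]] outer top [[198.7, 512.0], [533.3, 511.1]]
```

View pics/w12c.png

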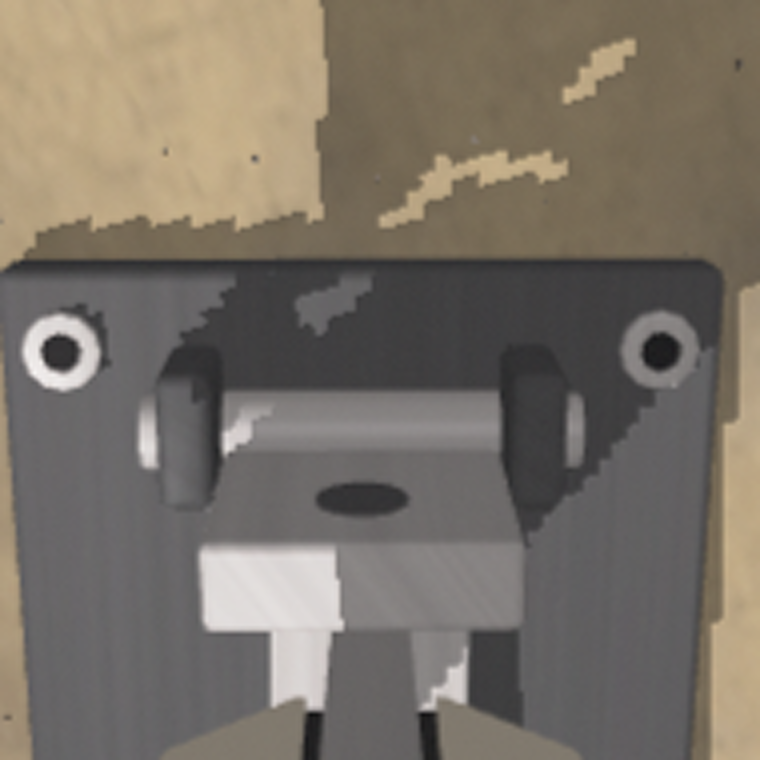

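```bash
python3 -m jog '{"xyz":[[-0.01,0.12,-0.08],[-0.01,0.12,-0.08]],"angular":[[0.04,0.09,0],[0.03,0.05,0]]}'
```

```text
time: 28.9
tool_pos: [568.4, 121.1, 88.2]
tcp_rot: [3.138, 0.003, -0.283]
contact_force: [-3.7, -7.7, 11.3]
grip_width: 10.1
```

```bash
python3 -m jog '{"xyz":[[-0.02,0.12,-0.08],[-0.02,0.12,-0.08]],"angular":[[0.03,0.05,0],[0.03,0.04,0]]}'
```

```text
time: 29.1
tool_pos: [569.1, 121.9, 88.2]
tcp_rot: [3.137, 0.008, -0.283]
contact_force: [-3.6, -8.2, 11.6]
grip_width: 9.8
```

```bash
python3 -m jog '{"xyz":[[-0.02,0.12,-0.08],[-0.02,0.12,-0.08]],"angular":[[0.03,0.0,0],[0.03,0,0]]}'; python3 - <<'E'
from lean import *
c=camera_params("wrist")
cv2.imwrite("pics/w13.png",capture("wrist")[:,:,::-1])
crop("pics/w13.png",225,115,190,190,4,"pics/w13c.png")
crop(capture("side")[:,:,::-1],290,230,70,90,7,"pics/s13.png")
pred(c)
E
```

```text
time: 29.3
tool_pos: [569.3, 122.7, 88.2]
tcp_rot: [3.137, 0.006, -0.282]
contact_force: [-3.8, -9.1, 12.1]
grip_width: 10.0
far edge [[-3.3, 287.4], [733.7, 289.6]]
0.15 inner top [[202.4, 691.8], [520.2, 693.0]] outer top [[197.8, 609.7], [524.6, 611.0]]
0.08 inner top [[200.6, 674.5], [521.8, 675.7]] outer top [[196.6, 587.8], [525.7, 589.0]]
0.04 inner top [[199.6, 663.9], [522.7, 665.1]] outer top [[196.0, 574.7], [526.3, 575.9]]
0 inner top [[198.6, 652.7], [523.6, 653.9]] outer top [[195.4, 561.3], [526.9, 562.5]]
-0.04 inner top [[197.7, 641.0], [524.4, 642.2]] outer top [[194.9, 547.6], [527.4, 548.8]]
-0.08 inner top [[196.9, 628.8], [525.2, 630.1]] outer top [[194.5, 533.7], [527.8, 534.8]]
```

View pics/w13c.png

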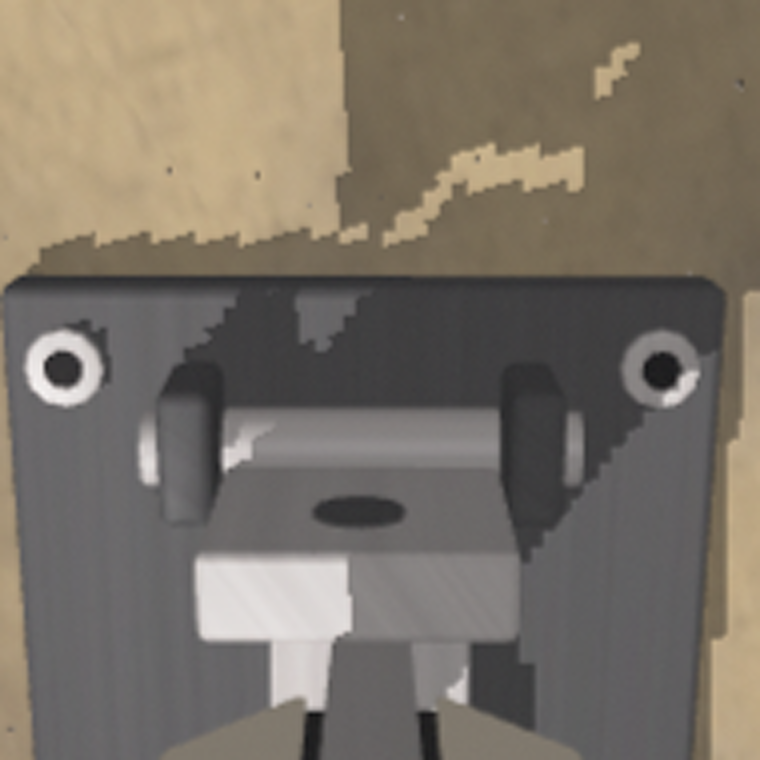

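View pics/s13.png

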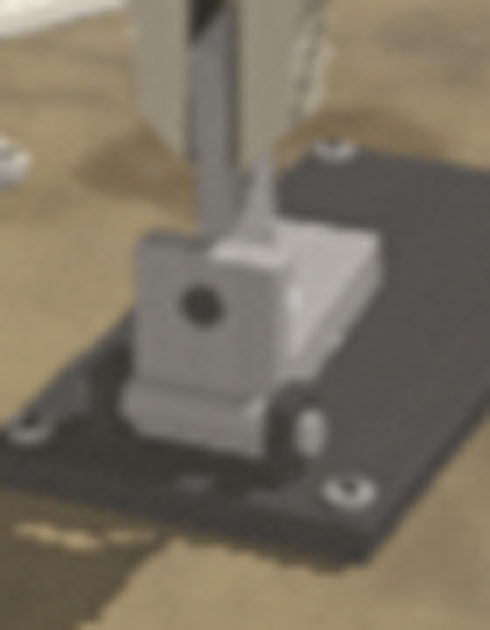

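Lean is about 0.015 to 0.02. I'm easing the pitch back and closing the last bit.

```bash
python3 -m jog '{"xyz":[[-0.08,0.12,-0.08],[-0.08,0.1,-0.08]],"angular":[[0.03,-0.04,-0.02],[0.03,-0.03,-0.02]]}'
```

```text
time: 29.6
tool_pos: [568.4, 123.1, 88.1]
tcp_rot: [3.141, -0.007, -0.286]
contact_force: [-1.5, -9.0, 9.0]
grip_width: 9.9
```

```bash
python3 -m jog '{"xyz":[[-0.06,0.12,-0.09],[-0.06,0.12,-0.09]],"angular":[[0.03,0.0,0],[0.03,0,0]]}'; python3 - <<'E'
from lean import *
c=camera_params("wrist")
cv2.imwrite("pics/w14.png",capture("wrist")[:,:,::-1])
crop("pics/w14.png",225,115,190,190,4,"pics/w14c.png")
pred(c)
E
```

```text
time: 29.8
tool_pos: [568.3, 124.0, 88.1]
tcp_rot: [-3.14, -0.013, -0.286]
contact_force: [-3.1, -8.9, 11.9]
grip_width: 9.5
far edge [[-5.2, 299.5], [729.8, 296.5]]
0.15 inner top [[209.6, 702.0], [527.0, 699.7]] outer top [[205.2, 619.9], [531.4, 617.8]]
0.08 inner top [[208.0, 684.7], [528.8, 682.4]] outer top [[204.0, 598.0], [532.6, 595.8]]
0.04 inner top [[207.1, 674.1], [529.7, 671.8]] outer top [[203.4, 584.9], [533.1, 582.8]]
0 inner top [[206.2, 662.9], [530.6, 660.6]] outer top [[202.9, 571.5], [533.6, 569.4]]
-0.04 inner top [[205.4, 651.2], [531.5, 649.0]] outer top [[202.4, 557.8], [534.1, 555.8]]
-0.08 inner top [[204.6, 639.0], [532.3, 636.8]] outer top [[201.9, 543.9], [534.5, 541.8]]
```

View pics/w14c.png

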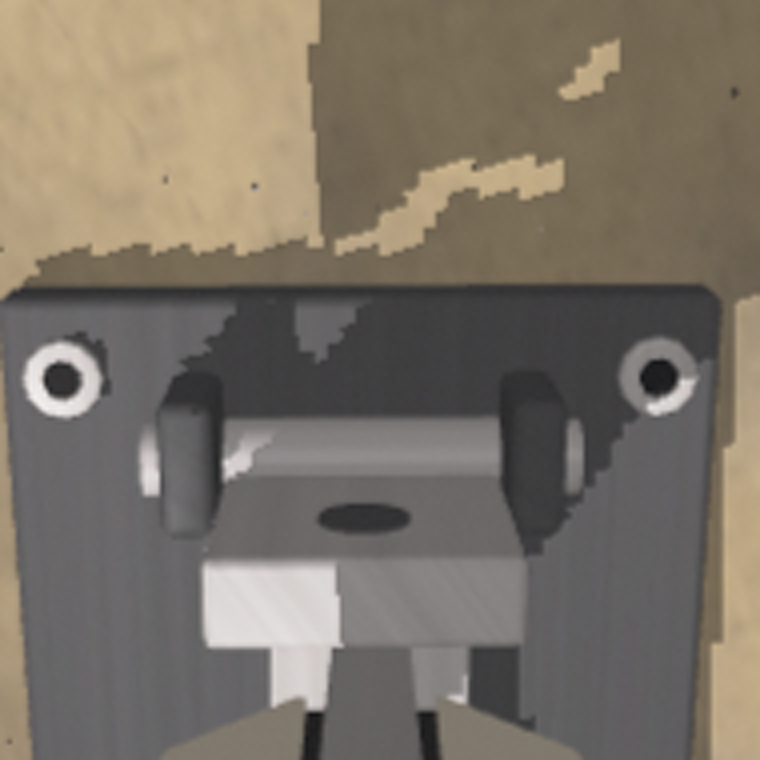

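Lean is about 0.01, but the TCP has gone further than a rigid grip would explain, so the square may have pivoted in the fingers. I'll check it against a model in the side and top views.

```bash
cat > ov.py <<'E'
from h import *
yaw=-0.2855;C=np.array([569.9,128.5,12]);ex=np.array([np.cos(yaw),np.sin(yaw),0]);ey=np.array([-np.sin(yaw),np.cos(yaw),0]);ez=np.array([0,0,1.])
def sq(t,back,lat=0.,up=0.):
    # t: tilt top toward +y about heel line, back: heel distance short of corner
    def W(x,y,z):
        y2=y*np.cos(t)+z*np.sin(t);z2=-y*np.sin(t)+z*np.cos(t)
        return C+(x+lat)*ex+(y2-back)*ey+(z2+up)*ez
    segs=[]
    def box(x0,x1,y0,y1,z0,z1):
        P=[(x,y,z) for x in(x0,x1) for y in(y0,y1) for z in(z0,z1)]
        for i in range(8):
            for j in range(i):
                if sum(a!=b for a,b in zip(P[i],P[j]))==1: segs.append((W(*P[i]),W(*P[j])))
    box(-15,15,-75,0,0,16);box(-5,5,-28,0,16,110)
    return segs
def draw(img,c,segs,x0,y0,w,h,s,name,col=(0,0,255),off=(0,0)):
    im=cv2.resize(img[y0:y0+h,x0:x0+w],None,fx=s,fy=s,interpolation=cv2.INTER_CUBIC)
    f=lambda X:tuple(int(v) for v in np.round((proj(c,X)[0]+off-np.array([x0,y0])+.5)*s-.5))
    for a,b in segs: cv2.line(im,f(a),f(b),col,1,cv2.LINE_AA)
    cv2.imwrite(name,im)
E
python3 - <<'E'
from ov import *
im=capture("side")[:,:,::-1].copy();cv2.imwrite("pics/s14.png",im)
tp=capture("top")[:,:,::-1].copy();cv2.imwrite("pics/t14.png",tp)
st()
c=camera_params("side")
crop(im,285,200,80,105,7,"pics/s14a.png")
draw(im,c,sq(0,0),285,200,80,105,7,"pics/s14b.png")
draw(im,c,sq(0.08,7),285,200,80,105,7,"pics/s14c.png")
a,b,d=[cv2.imread(f"pics/s14{k}.png")[:,:] for k in'abc']
cv2.imwrite("pics/s14d.png",cv2.resize(np.hstack([a[:,:390],b[:,:390]]),(780,735)) [:600])
cv2.imwrite("pics/s14e.png",d[:600])
crop(tp,250,195,130,110,6,"pics/t14a.png")
E
```

```text
29.95 [568.3 124.1  88.1] [-3.139 -0.013 -0.286] [-1.6 -8.2 11.2] 9.9
```

View pics/s14d.png

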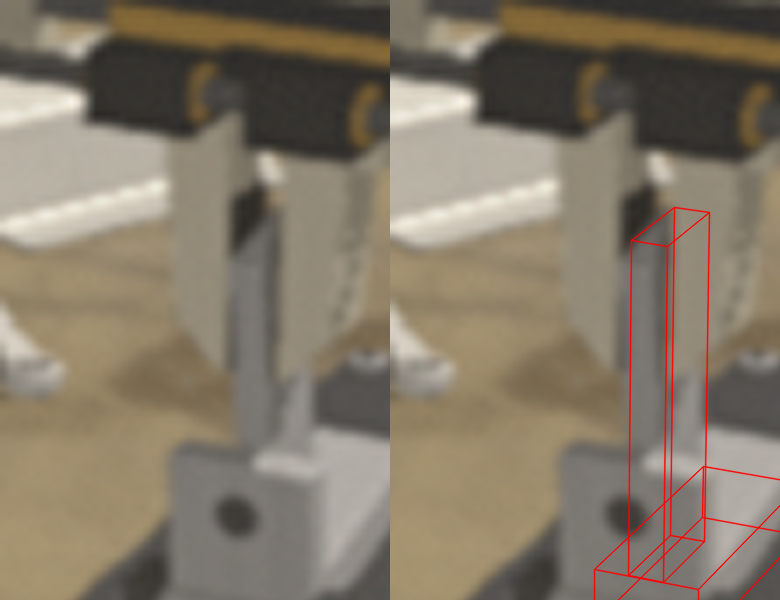

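View pics/s14e.png

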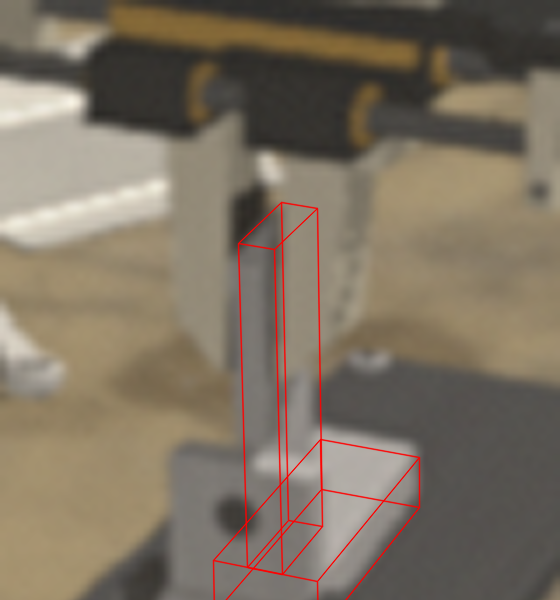

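View pics/t14a.png

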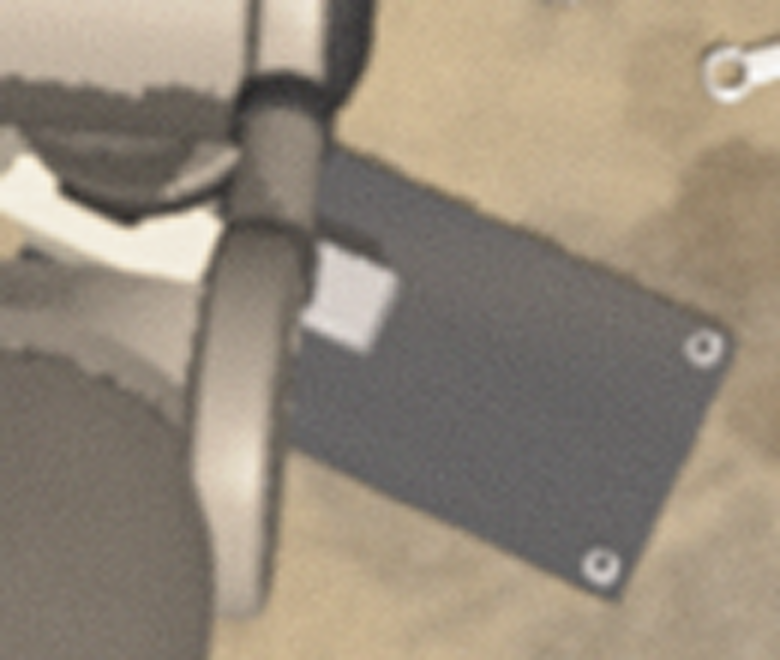

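```bash
python3 - <<'E'
from ov import *
crop("pics/s14.png",310,245,50,50,12,"pics/s14f.png")
crop("pics/t14.png",290,230,40,40,14,"pics/t14b.png")
t=camera_params("top")
for tt,b in((0,0),(0,4),(0,8),(.05,4)):
    S=sq(tt,b);P=np.array([S[i][k] for i in range(12) for k in(0,1)])
    # tail corners top
    W=lambda x,y,z:C+x*ex+(y*np.cos(tt)+z*np.sin(tt)-b)*ey+(-y*np.sin(tt)+z*np.cos(tt))*ez
    X=[W(15,-75,16),W(-15,-75,16),W(15,-75,0),W(-15,-75,0)]
    f=lambda c,x0,y0,s:np.round((proj(c,X)-np.array([x0,y0])+.5)*s-.5).tolist()
    print(tt,b,'top',f(t,290,230,14),'side',f(camera_params("side"),310,245,12))
E
```

```text
0 0 top [[340.0, 160.0], [257.0, 328.0], [340.0, 177.0], [258.0, 343.0]] side [[236.0, 258.0], [405.0, 289.0], [235.0, 347.0], [403.0, 378.0]]
0 4 top [[362.0, 171.0], [279.0, 339.0], [362.0, 188.0], [281.0, 354.0]] side [[246.0, 250.0], [414.0, 280.0], [244.0, 338.0], [412.0, 369.0]]
0 8 top [[385.0, 181.0], [302.0, 350.0], [385.0, 198.0], [303.0, 365.0]] side [[255.0, 241.0], [423.0, 271.0], [253.0, 329.0], [420.0, 360.0]]
0.05 4 top [[357.0, 164.0], [274.0, 333.0], [362.0, 184.0], [280.0, 350.0]] side [[244.0, 231.0], [413.0, 261.0], [244.0, 317.0], [412.0, 348.0]]
```

View pics/s14f.png

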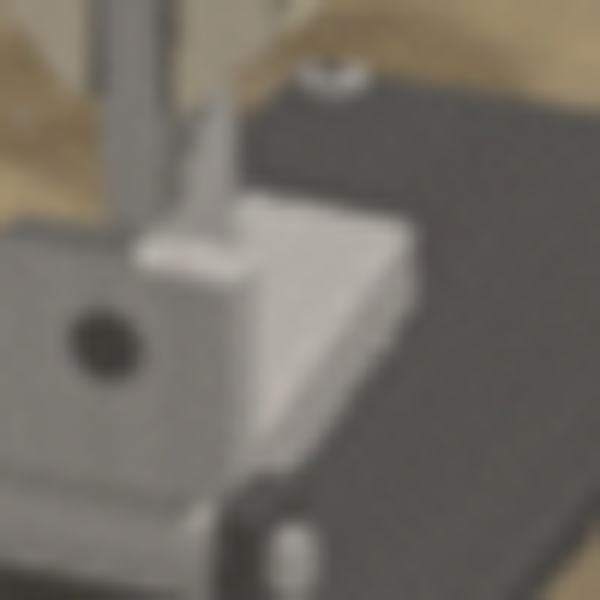

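View pics/t14b.png

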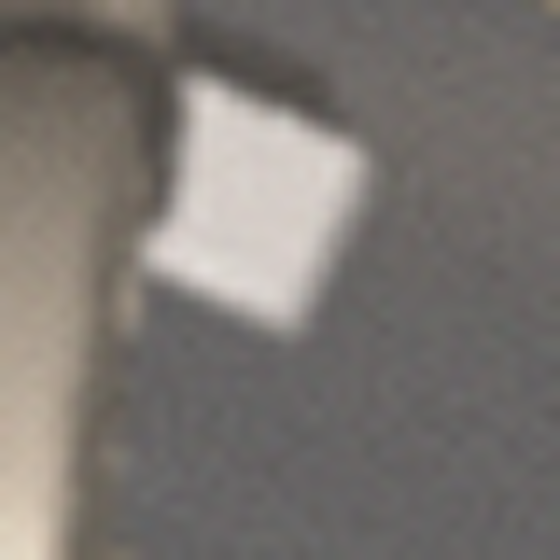

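The overlay shows the base's tail raised: the side-view tail corners sit about 50 crop px above the flat model. The square has tipped by about 0.1 rad, pivoting in the grip from pushing high with friction at the base. I'll back off, rotate it upright, and push while hovering before pressing down.

```bash
python3 -m jog '{"xyz":[[-0.05,-0.2,0.2],[-0.12,-0.4,0.2],[-0.07,-0.3,0.1],[0,0,0]],"angular":[[0,0,0],[0.03,0.12,0],[0,0,0],[0,0,0]]}'; python3 - <<'E'
from lean import *
from ov import C,ex,ey,ez
st()
im=capture("side")[:,:,::-1].copy();cv2.imwrite("pics/s15.png",im);tp=capture("top")[:,:,::-1].copy();cv2.imwrite("pics/t15.png",tp)
crop(im,305,190,60,100,6,"pics/s15a.png");crop(tp,285,225,45,40,14,"pics/t15a.png")
E
```

```text
time: 30.35
tool_pos: [562.6, 104.4, 97.4]
tcp_rot: [-3.14, 0.003, -0.286]
contact_force: [-0.0, -0.6, -3.0]
grip_width: 9.8
30.35 [562.6 104.4  97.4] [-3.14   0.003 -0.286] [-0.  -0.6 -3. ] 9.8
```

View pics/s15a.png

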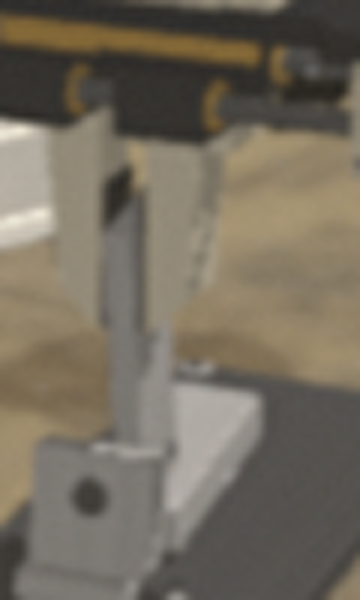

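View pics/t15a.png

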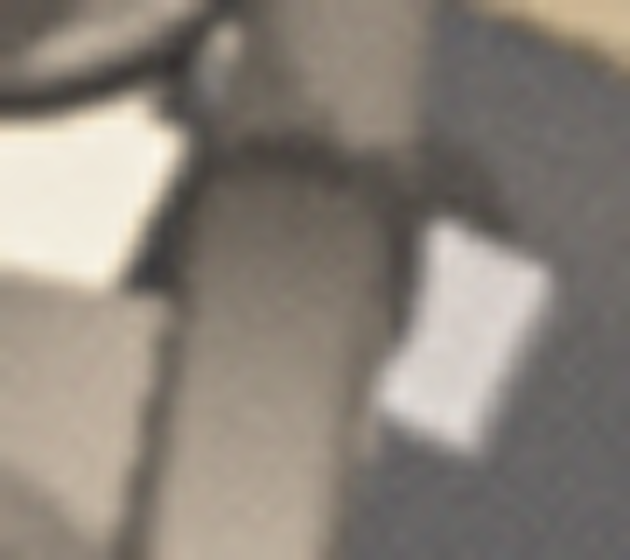

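```bash
python3 - <<'E'
from h import *
from ov import C,ex,ey
t=camera_params("top");s=camera_params("side")
f=lambda x0,y0,k,p:np.array([x0+(p[0]+.5)/k-.5,y0+(p[1]+.5)/k-.5])
for a,b in(((550,268),(172,380)),((475,457),(262,398))):
    X,r=tri((t,f(285,225,14,a)),(s,f(305,190,6,b)));print(X,r,'jig',(X-C)@ex,(X-C)@ey)
E
python3 - <<'E'
import cv2,numpy as np
im=cv2.imread("pics/s15.png")
cv2.imwrite("pics/s15b.png",cv2.resize(im[235:290,310:360],None,fx=12,fy=11,interpolation=cv2.INTER_CUBIC))
E
```

```text
[557.669  29.037  47.2  ] [array([ 0. , -0.1]), array([0.1, 0. ])] jig 16.27600296786164 -98.88120271738264
[526.75   35.747  45.237] [array([ 0. , -0.1]), array([0.1, 0. ])] jig -15.280623368725886 -101.15145304916423
```

View pics/s15b.png

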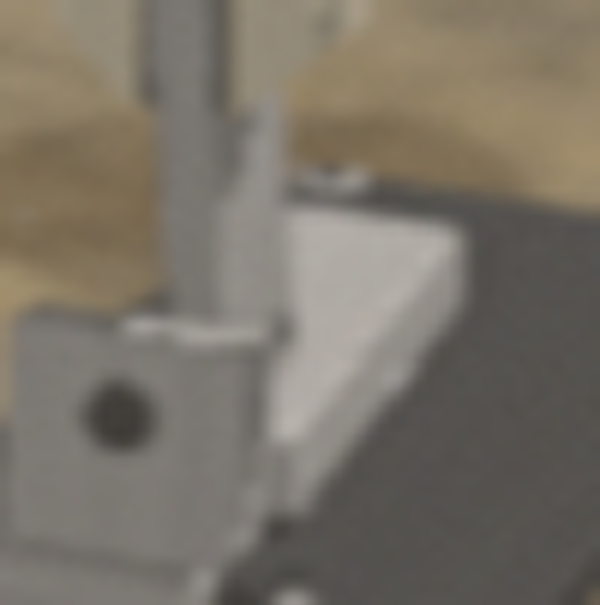

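The tail is about 9 mm high, so the square has turned about 0.15 rad in the fingers, leaving its heel straight under the grip where pressing can't level it. I'll set it down, release it so it stands flat, and regrip lower.

```bash
python3 -m jog '{"xyz":[[0,0,-0.2],[0,0,-0.1],[0,0,0]],"angular":[[0,0,0],[0,0,0],[0,0,0]]}'
```

```text
time: 30.75
tool_pos: [562.3, 105.8, 90.0]
tcp_rot: [-3.14, 0.004, -0.285]
contact_force: [0.4, 0.1, -2.7]
grip_width: 9.9
```

```bash
python3 -m jog '{"xyz":[[0,0,-0.08],[0,0,0],[0,0,0],[0,0,0]],"angular":[[0,0,0],[0,0,0],[0,0,0],[0,0,0]]}' 0.4; python3 - <<'E'
from h import *
st();c=camera_params("wrist");np.save("pics/c16.npy",np.r_[c['rvec'],c['tvec']])
cv2.imwrite("pics/w16.png",capture("wrist")[:,:,::-1])
crop("pics/w16.png",215,115,200,190,4,"pics/w16c.png")
im=capture("side")[:,:,::-1].copy();cv2.imwrite("pics/s16.png",im)
crop(im,290,190,80,120,5,"pics/s16a.png")
E
```

```text
time: 31.15
tool_pos: [563.6, 106.3, 89.6]
tcp_rot: [-3.139, 0.001, -0.285]
contact_force: [-0.4, 0.5, -0.0]
grip_width: 27.4
31.15 [563.6 106.3  89.6] [-3.139  0.001 -0.285] [-0.4  0.5 -0. ] 27.4
```

View pics/w16c.png

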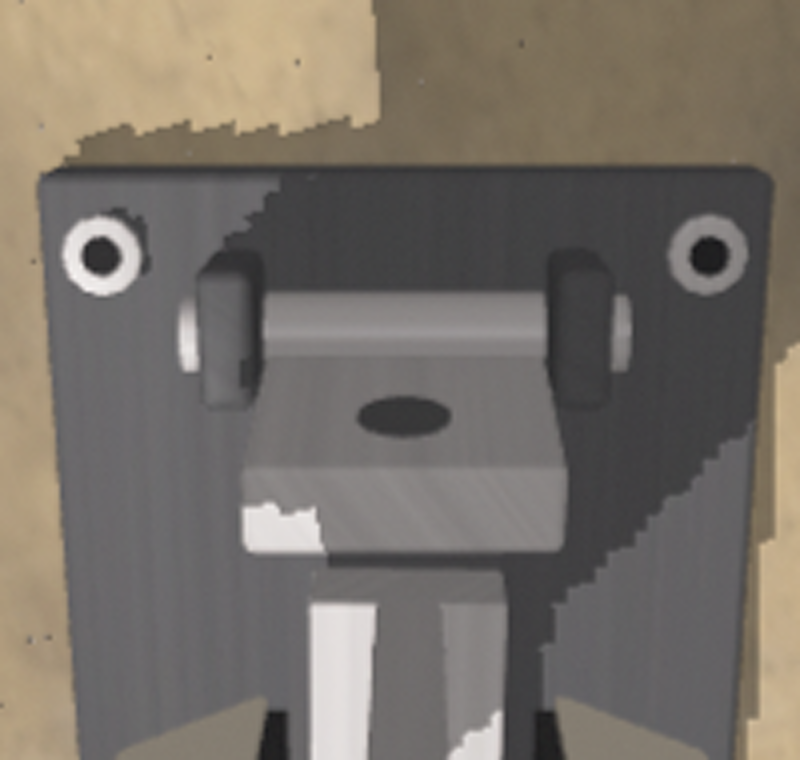

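View pics/s16a.png

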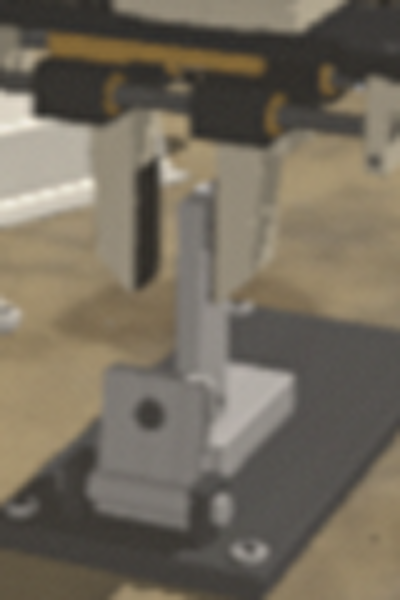

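The square now stands flat on the plate and the lug has sprung back. I'm measuring the heel.

```bash
python3 - <<'E'
from h import *
from ov import C,ex,ey
d=np.load("pics/c16.npy");c={**camera_params("wrist"),'rvec':d[:3],'tvec':d[3:]}
f=lambda *p:(215+(p[0]+.5)/4-.5,115+(p[1]+.5)/4-.5)
for z,ps in((12,((313,570),(503,570))),(28,((308,603),(507,603))),(12,((101,256),(708,256))),(12,((38,167),(773,167)))):
    X=[atz(c,f(*p),z) for p in ps];m=np.mean(X,0);e=X[1]-X[0];print(z,m,'w',np.linalg.norm(e),'yaw',np.arctan2(e[1],e[0]),'jig',(m-C)@ex,(m-C)@ey)
E
```

```text
12 [562.267 102.353  12.   ] w 30.253682832330835 yaw -0.2858622457842127 jig 0.040205879789800524 -27.238614498307818
28 [562.407 103.024  28.   ] w 29.73265287200725 yaw -0.28586881964710714 jig -0.014406945489818654 -26.554846173160517
12 [575.882 150.453  12.   ] w 90.66775487827424 yaw -0.28580397469009 jig -0.4430491154276375 22.74958589875669
12 [579.721 162.94   12.   ] w 107.89360653396538 yaw -0.28578874827739614 jig -0.27646533850508 35.81155932397516
```

```bash
python3 -m jog '{"xyz":[[-0.13,-0.43,0],[-0.13,-0.43,-0.3],[0,0,-0.4],[0,0,0]],"angular":[[0,0,0],[-0.02,0,0],[0,0,0],[0,0,0]]}'
```

```text
time: 31.65
tool_pos: [557.7, 87.1, 74.6]
tcp_rot: [-3.141, -0.0, -0.285]
contact_force: [-0.2, -0.6, 0.5]
grip_width: 27.6
```

```bash
python3 -m jog '{"xyz":[[0.03,0.1,0],[0,0,0],[0,0,0],[0,0,0],[0,0,0],[0,0,0]],"angular":[[0,0,0],[0,0,0],[0,0,0],[0,0,0],[0,0,0],[0,0,0]]}' 1
```

```text
time: 32.25
tool_pos: [558.2, 89.2, 74.0]
tcp_rot: [3.141, 0.001, -0.285]
contact_force: [-0.2, -0.8, -0.2]
grip_width: 9.7
```

Regripped lower, about 81 mm above the underside. I'm hovering 1 to 2 mm up and moving forward.

```bash
python3 -m jog '{"xyz":[[0,0,0.12],[0.13,0.42,0],[0.13,0.42,0],[0,0,0]],"angular":[[0,0,0],[0,0,0],[0,0,0],[0,0,0]]}'
```

```text
time: 32.65
tool_pos: [563.0, 107.9, 75.6]
tcp_rot: [-3.142, 0.003, -0.285]
contact_force: [0.4, -0.4, -3.3]
grip_width: 9.7
```

```bash
python3 -m jog '{"xyz":[[0.03,0.05,0.05],[0.03,0.1,0]],"angular":[[0.28,-0.08,0],[0,0,0]]}'
```

```text
time: 32.85
tool_pos: [563.6, 111.1, 76.0]
tcp_rot: [-3.113, 0.005, -0.283]
contact_force: [-2.0, -5.3, -0.8]
grip_width: 9.8
```

```bash
python3 -m jog '{"xyz":[[0.04,0.1,0],[0.03,0.1,0]],"angular":[[0,0,0],[0,0,0]]}'
```

```text
time: 33.05
tool_pos: [564.6, 113.9, 76.2]
tcp_rot: [-3.117, 0.005, -0.283]
contact_force: [-1.8, -5.5, -1.3]
grip_width: 9.7
```

```bash
python3 -m jog '{"xyz":[[0.03,0.1,0.03],[0.03,0.1,0]],"angular":[[0.02,0,0],[0,0,0]]}'; python3 - <<'E'
from lean import *
from ov import C,ex,ey
c=camera_params("wrist");np.save("pics/c17.npy",np.r_[c['rvec'],c['tvec']])
cv2.imwrite("pics/w17.png",capture("wrist")[:,:,::-1])
im=capture("side")[:,:,::-1].copy();cv2.imwrite("pics/s17.png",im)
crop("pics/w17.png",225,115,190,190,3.1,"pics/x.png");crop(im,300,220,70,90,6.5,"pics/y.png")
a=cv2.imread("pics/x.png");b=cv2.imread("pics/y.png")[:589];h=min(len(a),len(b));cv2.imwrite("pics/m17.png",np.hstack([a[:h],b[:h,:800-a.shape[1]]]))
crop("pics/w17.png",225,115,190,190,4,"pics/w17c.png")
pred(c)
E
```

```text
time: 33.25
tool_pos: [565.0, 114.9, 76.5]
tcp_rot: [-3.122, 0.007, -0.282]
contact_force: [-4.3, -11.2, 3.1]
grip_width: 9.8
far edge [[-10.1, 250.5], [767.3, 253.3]]
0.15 inner top [[205.8, 668.0], [546.9, 669.6]] outer top [[201.2, 577.9], [552.2, 579.4]]
0.08 inner top [[203.9, 648.7], [548.9, 650.3]] outer top [[200.0, 553.7], [553.6, 555.3]]
0.04 inner top [[202.9, 636.8], [550.0, 638.4]] outer top [[199.4, 539.4], [554.3, 540.9]]
0 inner top [[201.9, 624.4], [551.0, 626.0]] outer top [[198.9, 524.8], [554.9, 526.3]]
-0.04 inner top [[201.0, 611.5], [552.0, 613.1]] outer top [[198.4, 509.8], [555.5, 511.3]]
-0.08 inner top [[200.2, 598.1], [553.0, 599.6]] outer top [[198.0, 494.6], [556.0, 496.1]]
```

View pics/w17c.png

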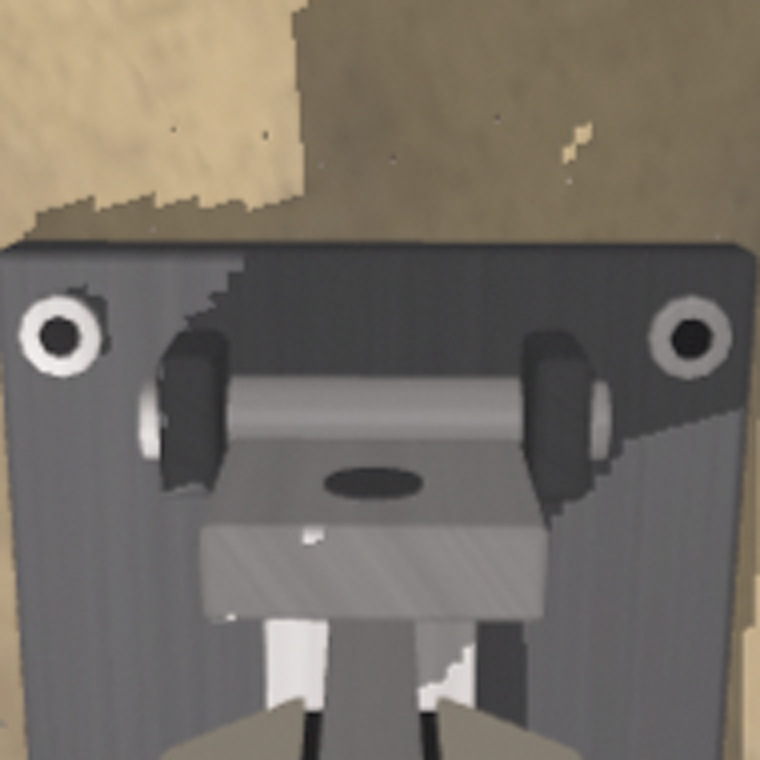

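View pics/y.png

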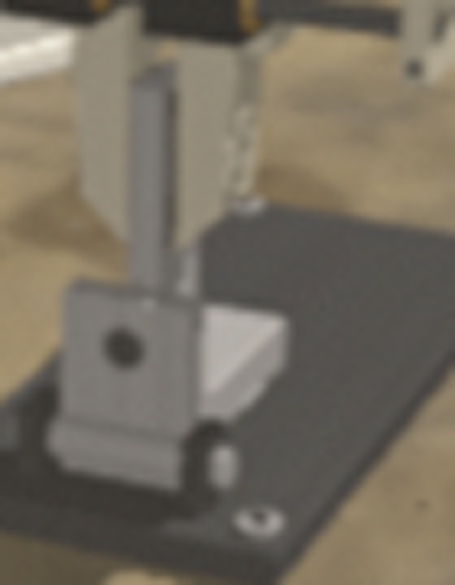

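Lean is about 0.025 and the push has risen to 11 N, so the lug is flush with the square, which I deliberately tilted about 0.02 tail-down. I'm levelling now while pressing down.

```bash
python3 -m jog '{"xyz":[[0.02,0.04,-0.07],[0.02,0.04,-0.07]],"angular":[[-0.07,0.0,0],[-0.05,0,-0.02]]}'
```

```text
time: 33.55
tool_pos: [565.5, 114.6, 74.2]
tcp_rot: [-3.139, 0.003, -0.284]
contact_force: [-1.5, -5.4, -0.4]
grip_width: 10.3
```

```bash
python3 -m jog '{"xyz":[[0.01,0.04,-0.08],[0.01,0.04,-0.08]],"angular":[[-0.05,0.0,-0.02],[-0.03,-0.02,0]]}'
```

```text
time: 33.75
tool_pos: [565.5, 115.3, 74.1]
tcp_rot: [3.133, -0.001, -0.286]
contact_force: [-6.2, -5.6, 13.9]
grip_width: 9.7
```

```bash
python3 -m jog '{"xyz":[[0.0,0.06,-0.1],[0.0,0.05,-0.12]],"angular":[[0.1,-0.02,0],[0.05,-0.01,0]]}'; python3 - <<'E'
from lean import *
c=camera_params("wrist")
cv2.imwrite("pics/w18.png",capture("wrist")[:,:,::-1])
im=capture("side")[:,:,::-1].copy();cv2.imwrite("pics/s18.png",im);tp=capture("top")[:,:,::-1].copy();cv2.imwrite("pics/t18.png",tp)
crop("pics/w18.png",225,115,190,190,4,"pics/w18c.png")
crop(im,310,245,50,50,12,"pics/s18f.png");crop(tp,285,225,45,40,14,"pics/t18a.png")
pred(c);st()
E
```

```text
time: 33.95
tool_pos: [565.5, 115.2, 74.0]
tcp_rot: [-3.14, -0.002, -0.284]
contact_force: [-7.7, -8.4, 19.3]
grip_width: 10.2
far edge [[-24.2, 250.9], [765.4, 250.4]]
0.15 inner top [[199.6, 680.2], [545.4, 679.7]] outer top [[194.4, 590.0], [550.7, 589.6]]
0.08 inner top [[197.6, 661.1], [547.4, 660.6]] outer top [[193.1, 565.8], [552.1, 565.3]]
0.04 inner top [[196.6, 649.4], [548.6, 648.9]] outer top [[192.4, 551.4], [552.9, 551.0]]
0 inner top [[195.5, 637.0], [549.7, 636.5]] outer top [[191.8, 536.7], [553.5, 536.2]]
-0.04 inner top [[194.5, 624.2], [550.7, 623.7]] outer top [[191.2, 521.6], [554.1, 521.2]]
-0.08 inner top [[193.6, 610.7], [551.7, 610.2]] outer top [[190.7, 506.2], [554.6, 505.8]]
34.1 [565.4 115.2  74. ] [-3.14  -0.002 -0.285] [-6.8 -7.4 16.7] 10.1
```

View pics/w18c.png

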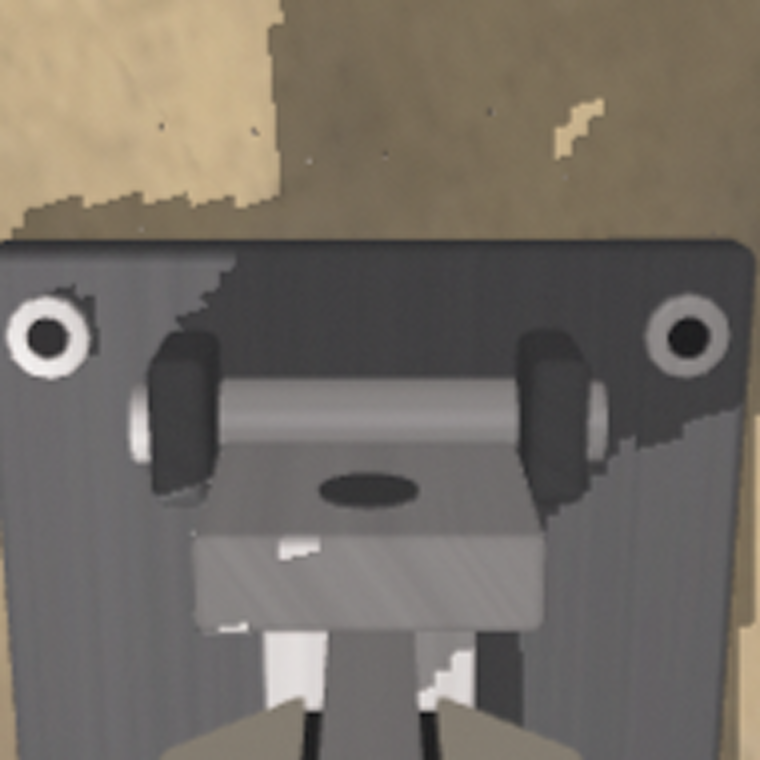

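View pics/s18f.png

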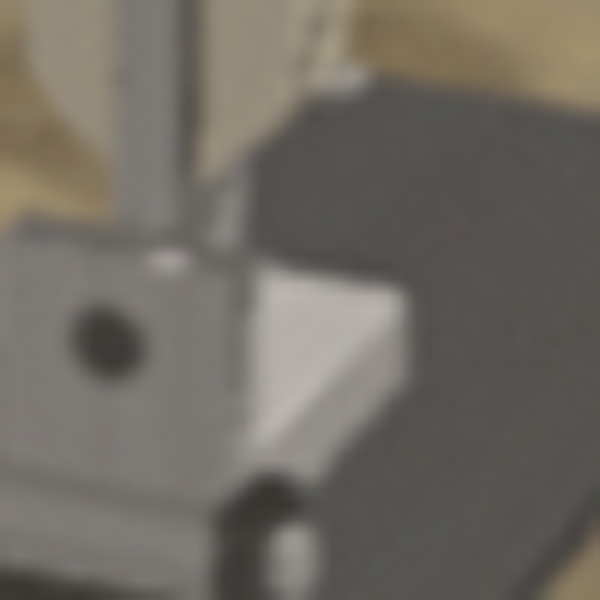

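View pics/t18a.png

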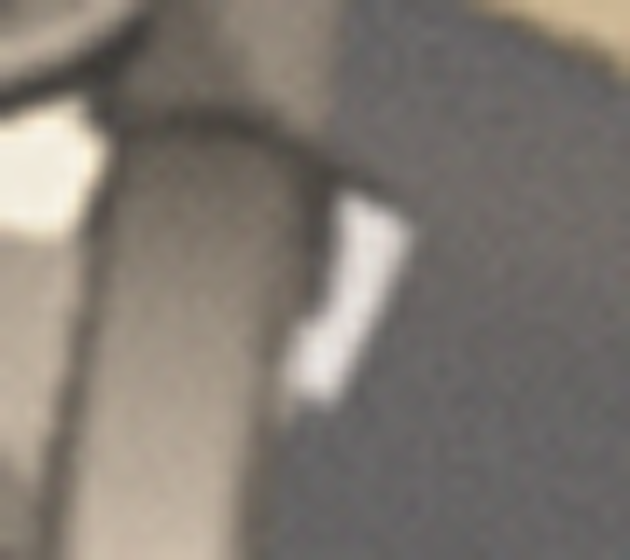

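The tail corners at side (408,290) and (405,380), and in the top view, match the flat model with the heel in the corner to about 1 mm. The lean still reads about 0.02 to 0.03, so I'll push on a little with a counter-tilt bias.

```bash
python3 -m jog '{"xyz":[[-0.02,0.1,-0.08],[-0.02,0.1,-0.08]],"angular":[[0.08,-0.01,0],[0.06,-0.01,0]]}'
```

```text
time: 34.3
tool_pos: [565.5, 115.9, 74.0]
tcp_rot: [-3.131, -0.004, -0.284]
contact_force: [-3.8, -12.8, 8.9]
grip_width: 10.1
```

```bash
python3 -m jog '{"xyz":[[-0.01,0.12,-0.08],[-0.01,0.12,-0.08]],"angular":[[0.08,-0.01,0],[0.08,-0.01,0]]}'
```

```text
time: 34.5
tool_pos: [565.6, 116.5, 74.0]
tcp_rot: [-3.121, -0.005, -0.283]
contact_force: [-3.8, -13.5, 9.9]
grip_width: 10.0
```

```bash
python3 -m jog '{"xyz":[[-0.01,0.12,-0.12],[-0.01,0.12,-0.12]],"angular":[[0.0,0.02,0],[0.0,0,-0.01]]}'; python3 - <<'E'
from lean import *
c=camera_params("wrist")
cv2.imwrite("pics/w19.png",capture("wrist")[:,:,::-1])
im=capture("side")[:,:,::-1].copy();cv2.imwrite("pics/s19.png",im);tp=capture("top")[:,:,::-1].copy();cv2.imwrite("pics/t19.png",tp)
crop("pics/w19.png",225,115,190,190,4,"pics/w19c.png")
crop(im,310,245,50,50,12,"pics/s19f.png");crop(tp,285,225,45,40,14,"pics/t19a.png")
pred(c);st()
E
```

```text
time: 34.7
tool_pos: [565.8, 116.9, 74.0]
tcp_rot: [-3.129, -0.007, -0.283]
contact_force: [-7.6, -12.5, 17.6]
grip_width: 10.1
far edge [[-22.8, 267.0], [762.4, 266.9]]
0.15 inner top [[201.6, 694.2], [546.1, 693.4]] outer top [[196.8, 604.1], [551.5, 603.4]]
0.08 inner top [[199.8, 675.1], [548.2, 674.3]] outer top [[195.6, 580.0], [553.0, 579.3]]
0.04 inner top [[198.8, 663.4], [549.4, 662.6]] outer top [[194.9, 565.6], [553.7, 565.0]]
0 inner top [[197.8, 651.0], [550.5, 650.3]] outer top [[194.3, 550.9], [554.3, 550.3]]
-0.04 inner top [[196.9, 638.2], [551.6, 637.4]] outer top [[193.8, 535.9], [554.9, 535.3]]
-0.08 inner top [[196.0, 624.7], [552.6, 624.0]] outer top [[193.4, 520.6], [555.4, 520.0]]
34.85 [565.7 116.9  74. ] [-3.129 -0.007 -0.283] [ -7.5 -13.6  15.9] 10.0
```

View pics/w19c.png

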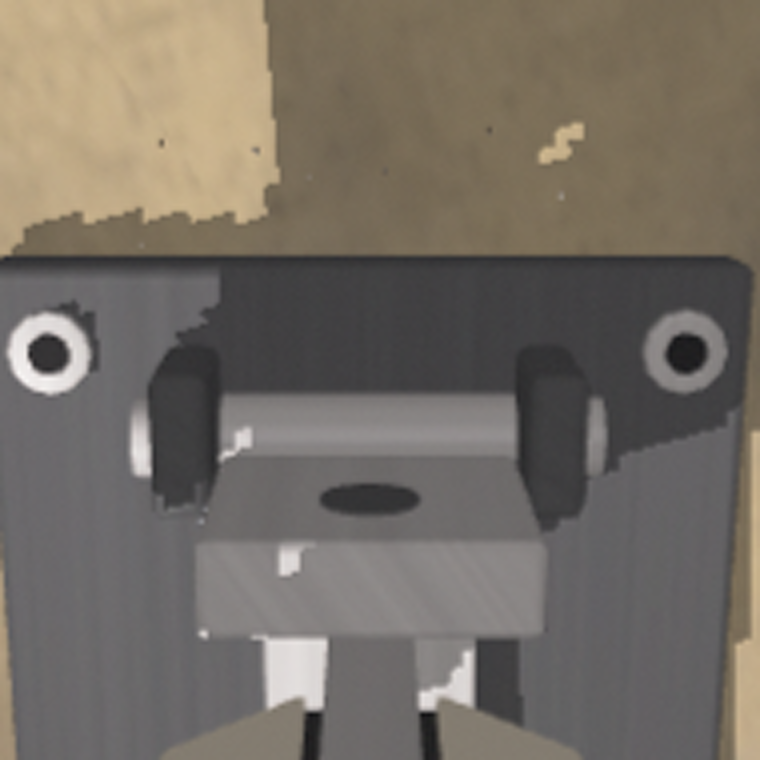

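View pics/s19f.png

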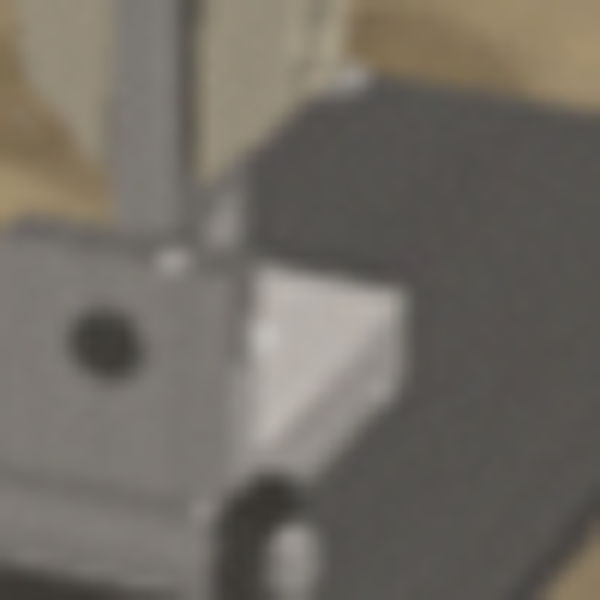

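View pics/t19a.png

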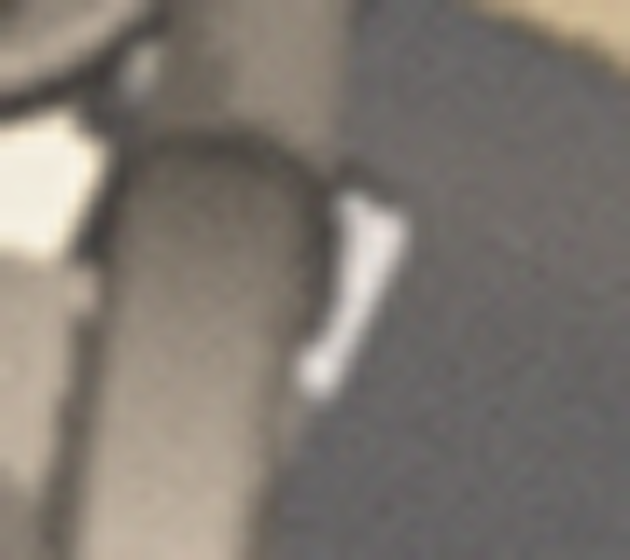

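Lean is now about 0.005 to 0.01 and the base is still flat. One more small push with more downforce, and I'll see whether it stalls.

```bash
python3 -m jog '{"xyz":[[-0.03,0.11,-0.14],[-0.02,0.1,-0.14]],"angular":[[0.04,0.03,0],[0.03,0.02,-0.01]]}'
```

```text
time: 35.05
tool_pos: [565.8, 116.9, 74.0]
tcp_rot: [-3.13, -0.006, -0.284]
contact_force: [-8.1, -12.2, 18.6]
grip_width: 9.7
```

```bash
python3 -m jog '{"xyz":[[-0.02,0.1,-0.14],[-0.02,0.09,-0.14]],"angular":[[0.04,0.03,0],[0.03,0.02,-0.01]]}'; python3 - <<'E'
from lean import *
c=camera_params("wrist")
cv2.imwrite("pics/w20.png",capture("wrist")[:,:,::-1])
im=capture("side")[:,:,::-1].copy();cv2.imwrite("pics/s20.png",im);tp=capture("top")[:,:,::-1].copy();cv2.imwrite("pics/t20.png",tp)
crop("pics/w20.png",225,115,190,190,4,"pics/w20c.png")
crop(im,310,245,50,50,12,"pics/s20f.png");crop(tp,285,225,45,40,14,"pics/t20a.png")
pred(c);st()
E
```

```text
time: 35.25
tool_pos: [565.9, 116.9, 74.1]
tcp_rot: [-3.13, -0.004, -0.284]
contact_force: [-8.5, -11.0, 18.5]
grip_width: 9.8
far edge [[-22.3, 266.5], [763.2, 266.1]]
0.15 inner top [[200.6, 693.9], [545.2, 693.3]] outer top [[195.6, 603.9], [550.5, 603.4]]
0.08 inner top [[198.7, 674.9], [547.2, 674.3]] outer top [[194.3, 579.8], [551.9, 579.3]]
0.04 inner top [[197.7, 663.1], [548.4, 662.6]] outer top [[193.7, 565.5], [552.6, 565.0]]
0 inner top [[196.7, 650.8], [549.4, 650.3]] outer top [[193.1, 550.8], [553.2, 550.3]]
-0.04 inner top [[195.7, 638.0], [550.5, 637.4]] outer top [[192.5, 535.8], [553.8, 535.3]]
-0.08 inner top [[194.8, 624.6], [551.5, 624.0]] outer top [[192.0, 520.5], [554.2, 520.0]]
35.4 [565.9 116.9  74. ] [-3.13  -0.004 -0.284] [ -7.  -11.4  17.7] 10.1
```

View pics/w20c.png

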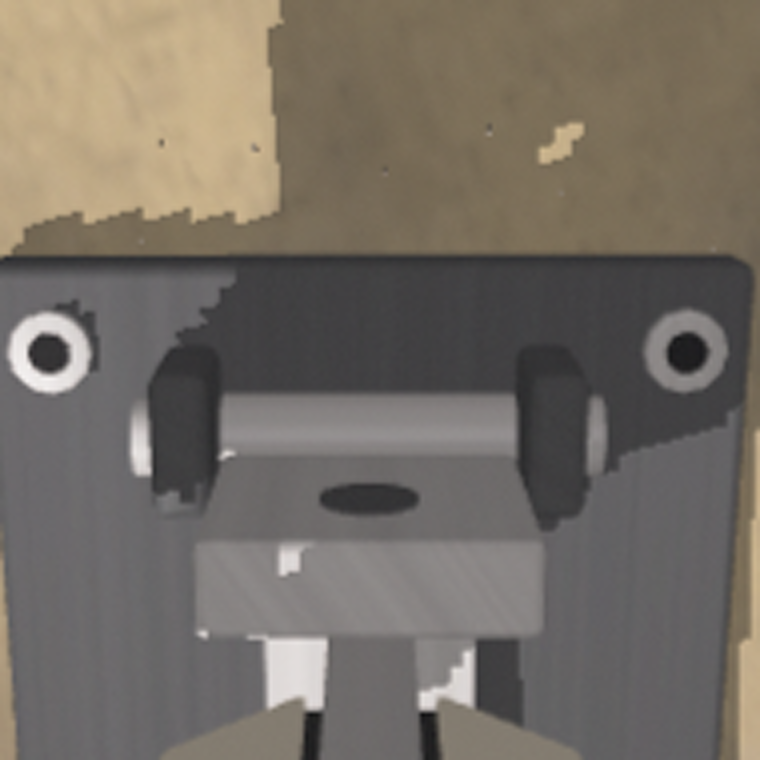

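View pics/s20f.png

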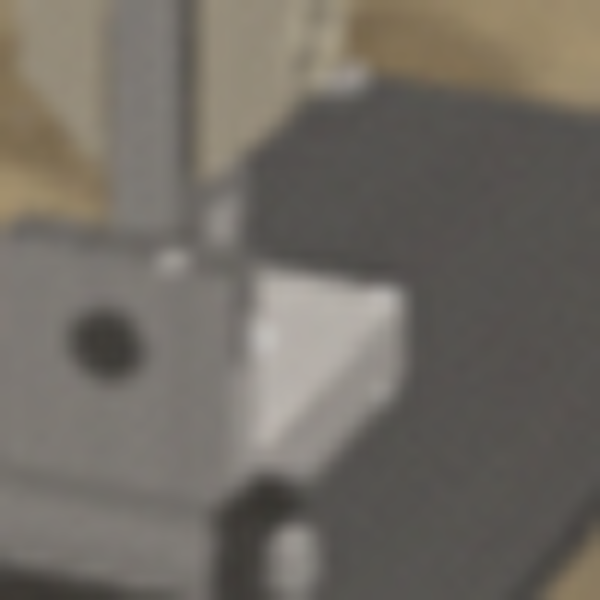

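View pics/t20a.png

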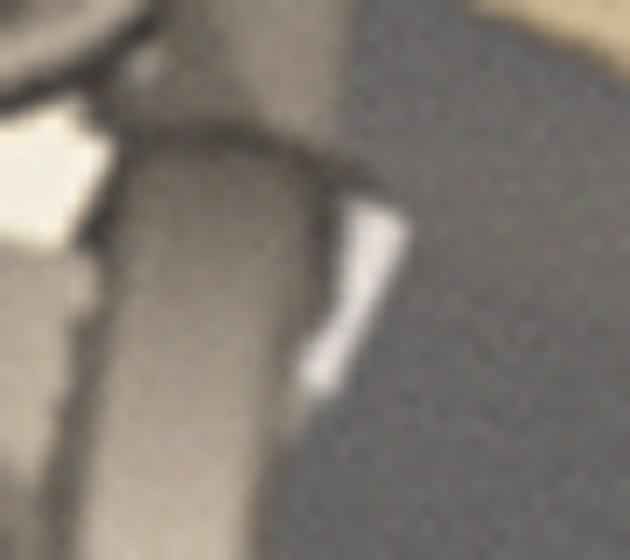

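The position has stalled. To tell flush from friction, I'll push with less downforce and slightly more forward push.

```bash
python3 -m jog '{"xyz":[[-0.02,0.14,-0.08],[-0.02,0.14,-0.08]],"angular":[[0.06,0.02,0],[0.04,0.01,0]]}'
```

```text
time: 35.6
tool_pos: [566.0, 117.6, 74.2]
tcp_rot: [-3.129, -0.003, -0.283]
contact_force: [-3.7, -14.0, 8.8]
grip_width: 9.8
```

```bash
python3 -m jog '{"xyz":[[-0.02,0.16,-0.08],[-0.02,0.16,-0.08]],"angular":[[0.06,0.02,0],[0.04,0.01,0]]}'
```

```text
time: 35.8
tool_pos: [566.4, 118.5, 74.3]
tcp_rot: [-3.129, -0.002, -0.282]
contact_force: [-4.3, -14.4, 9.5]
grip_width: 9.9
```

```bash
python3 - <<'E'
from lean import *
c=camera_params("wrist")
cv2.imwrite("pics/w21.png",capture("wrist")[:,:,::-1])
im=capture("side")[:,:,::-1].copy();cv2.imwrite("pics/s21.png",im);tp=capture("top")[:,:,::-1].copy();cv2.imwrite("pics/t21.png",tp)
crop("pics/w21.png",225,115,190,190,4,"pics/w21c.png")
crop(im,310,245,50,50,12,"pics/s21f.png")
pred(c);st()
for k in(18,19,20):
    a=cv2.imread(f"pics/s{k}.png").astype(int);print(k,np.abs(im[245:295,325:350].astype(int)-a[245:295,325:350]).mean())
E
```

```text
far edge [[-19.2, 278.2], [763.4, 279.7]]
0.15 inner top [[201.7, 706.5], [544.9, 706.8]] outer top [[197.0, 617.1], [550.4, 617.5]]
0.08 inner top [[199.9, 687.6], [547.0, 687.9]] outer top [[195.8, 593.2], [551.8, 593.6]]
0.04 inner top [[198.9, 676.0], [548.1, 676.3]] outer top [[195.2, 579.0], [552.5, 579.4]]
0 inner top [[197.9, 663.8], [549.2, 664.1]] outer top [[194.6, 564.4], [553.2, 564.8]]
-0.04 inner top [[197.0, 651.0], [550.3, 651.4]] outer top [[194.1, 549.5], [553.8, 549.9]]
-0.08 inner top [[196.1, 637.7], [551.3, 638.1]] outer top [[193.7, 534.3], [554.3, 534.7]]
35.95 [566.4 118.6  74.2] [-3.129 -0.002 -0.282] [ -3.9 -13.    9.3] 9.7
18 3.0669333333333335
19 2.6285333333333334
20 2.4717333333333333
```

View pics/w21c.png

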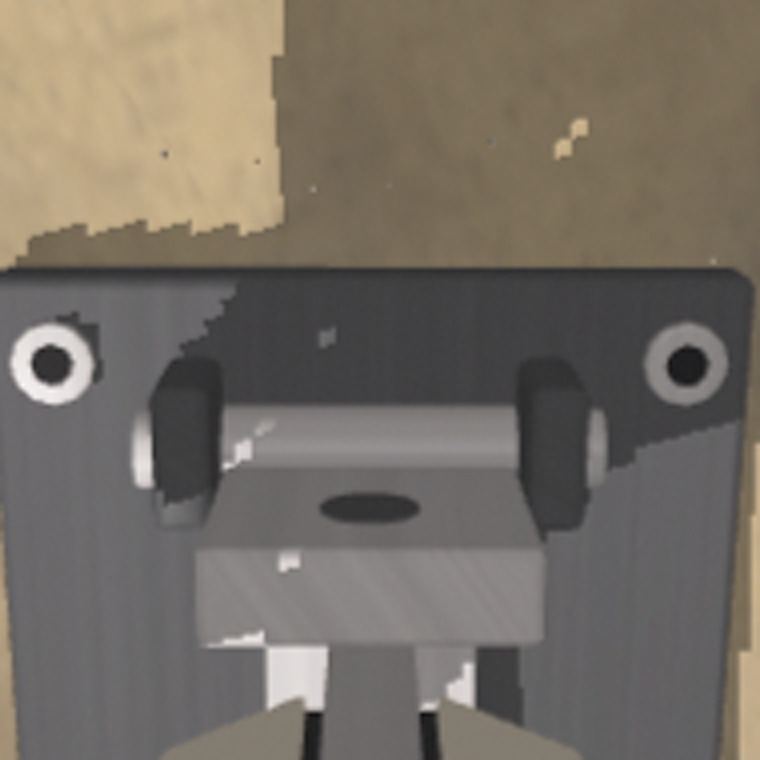

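View pics/s21f.png

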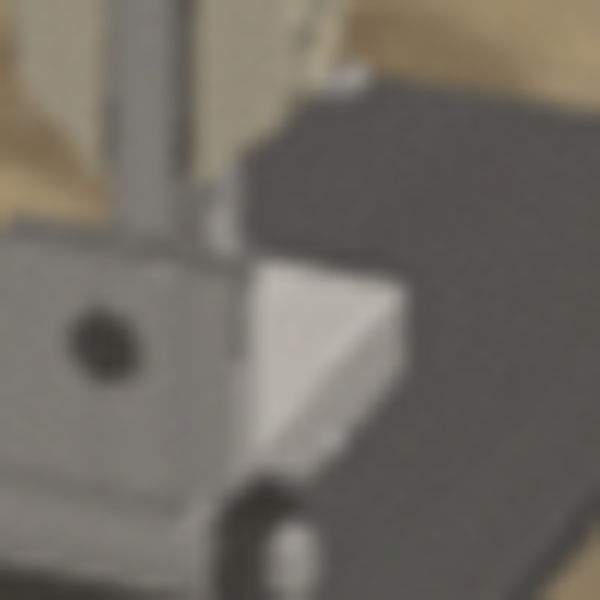

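The tail has now lifted about 1 mm and the lug reads about -0.01, so the heel was already seated and this last push only tipped the square. I'll level it with a strong downward press and a counter-rotation.

```bash
python3 -m jog '{"xyz":[[0,-0.06,-0.16],[0,0.02,-0.18]],"angular":[[0.15,-0.03,0],[0.1,-0.02,0]]}'
```

```text
time: 36.15
tool_pos: [566.3, 117.1, 73.9]
tcp_rot: [-3.103, -0.001, -0.282]
contact_force: [-12.4, -6.6, 31.3]
grip_width: 9.9
```

```bash
python3 -m jog '{"xyz":[[-0.02,0.05,-0.18],[-0.02,0.06,-0.18]],"angular":[[0.1,-0.02,0],[0.1,-0.02,0]]}'; python3 - <<'E'
from lean import *
c=camera_params("wrist")
cv2.imwrite("pics/w22.png",capture("wrist")[:,:,::-1])
im=capture("side")[:,:,::-1].copy();cv2.imwrite("pics/s22.png",im)
crop("pics/w22.png",225,115,190,190,4,"pics/w22c.png")
crop(im,310,245,50,50,12,"pics/s22f.png")
pred(c);st()
E
```

```text
time: 36.35
tool_pos: [566.2, 117.7, 73.7]
tcp_rot: [-3.084, -0.004, -0.281]
contact_force: [-8.2, -9.3, 22.9]
grip_width: 10.0
far edge [[-17.5, 289.6], [758.0, 291.8]]
0.15 inner top [[200.1, 703.6], [544.1, 704.0]] outer top [[196.0, 611.6], [549.2, 612.2]]
0.08 inner top [[198.4, 683.7], [546.2, 684.1]] outer top [[195.0, 587.1], [550.6, 587.6]]
0.04 inner top [[197.5, 671.5], [547.3, 672.0]] outer top [[194.4, 572.5], [551.2, 573.1]]
0 inner top [[196.6, 658.8], [548.3, 659.3]] outer top [[194.0, 557.7], [551.8, 558.3]]
-0.04 inner top [[195.8, 645.6], [549.3, 646.1]] outer top [[193.6, 542.5], [552.3, 543.2]]
-0.08 inner top [[195.0, 631.9], [550.3, 632.4]] outer top [[193.2, 527.2], [552.8, 527.9]]
36.45 [566.2 117.7  73.6] [-3.084 -0.004 -0.281] [-8.4 -7.3 22.9] 9.5
```

View pics/w22c.png

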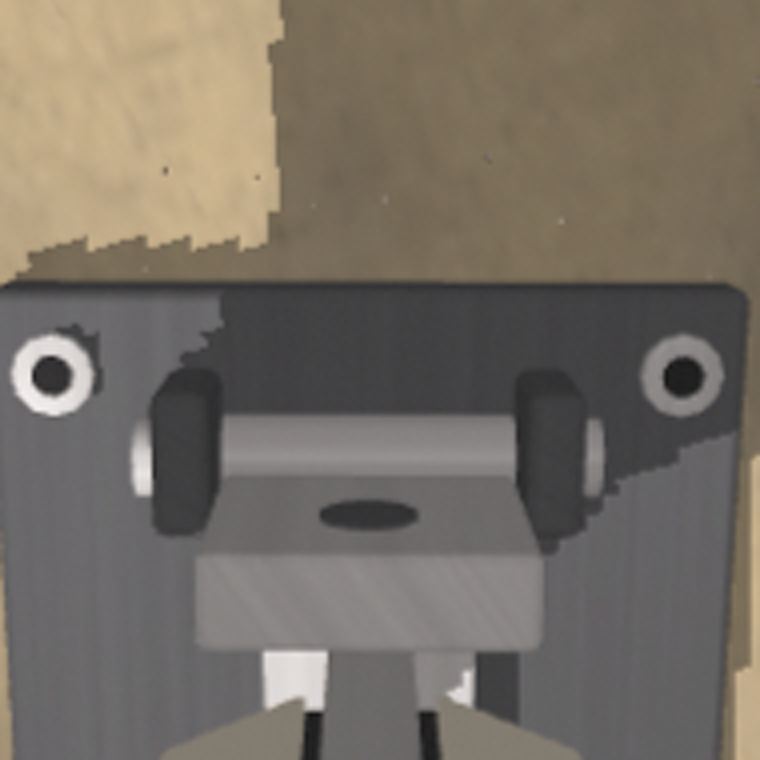

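View pics/s22f.png

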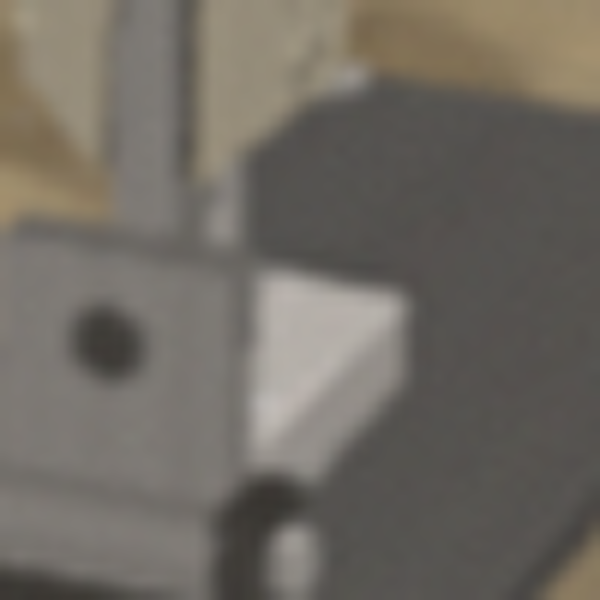

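The base is flat again. I'll calibrate the lean estimator on w16, where the lug rested at 0.15.

```bash
python3 - <<'E'
from lean import *
d=np.load("pics/c16.npy");c={**camera_params("wrist"),'rvec':d[:3],'tvec':d[3:]};pred(c)
crop("pics/w16.png",225,115,190,190,4,"pics/w16d.png")
# gradient-based edge rows at column band for each image (crop coords) 
def edges(n):
    g=cv2.GaussianBlur(cv2.imread(f"pics/w{n}.png"),(0,0),0.8)[:,:,1].astype(float)
    out={}
    for name,cols in(('far',(300,340)),('lug',(350,358))):
        p=g[115:305,cols[0]:cols[1]].mean(1);dd=np.gradient(p)
        idx=[i for i in range(2,188) if abs(dd[i])>3 and abs(dd[i])>=abs(dd[i-1]) and abs(dd[i])>abs(dd[i+1])]
        out[name]=[(round(i+ .5*(dd[i-1]-dd[i+1])/(dd[i-1]-2*dd[i]+dd[i+1]),2),round(dd[i],1)) for i in idx]
    print(n,out)
for n in(16,18,19,20,21,22):edges(n)
E
```

```text
far edge [[-6.9, 172.7], [741.7, 172.5]]
0.15 inner top [[204.8, 560.2], [529.2, 560.1]] outer top [[200.1, 472.2], [533.7, 472.1]]
0.08 inner top [[203.0, 540.9], [531.0, 540.8]] outer top [[198.8, 448.7], [534.9, 448.6]]
0.04 inner top [[202.0, 529.2], [531.9, 529.1]] outer top [[198.2, 434.8], [535.5, 434.7]]
0 inner top [[201.1, 516.9], [532.8, 516.8]] outer top [[197.6, 420.6], [536.0, 420.5]]
-0.04 inner top [[200.1, 504.2], [533.7, 504.1]] outer top [[197.1, 406.2], [536.5, 406.1]]
-0.08 inner top [[199.3, 491.0], [534.5, 490.9]] outer top [[196.7, 391.5], [537.0, 391.4]]
16 {'far': [(np.float64(30.51), np.float64(-3.4)), (np.float64(40.73), np.float64(-17.2)), (np.float64(72.76), np.float64(18.4)), (np.float64(80.65), np.float64(3.7)), (np.float64(84.31), np.float64(-6.6)), (np.float64(88.24), np.float64(-5.0)), (np.float64(99.29), np.float64(-8.9)), (np.float64(108.02), np.float64(9.0)), (np.float64(116.35), np.float64(6.3)), (np.float64(137.48), np.float64(-19.8)), (np.float64(141.77), np.float64(13.7)), (np.float64(150.43), np.float64(10.7)), (np.float64(182.01), np.float6
[... 3095 characters left out ...]
.4)), (np.float64(180.59), np.float64(12.5))]}
22 {'far': [(np.float64(69.79), np.float64(-18.2)), (np.float64(103.31), np.float64(17.9)), (np.float64(111.51), np.float64(3.1)), (np.float64(118.1), np.float64(-9.3)), (np.float64(125.13), np.float64(-9.8)), (np.float64(131.46), np.float64(9.0)), (np.float64(138.31), np.float64(8.6)), (np.float64(177.05), np.float64(-12.0))], 'lug': [(np.float64(70.01), np.float64(-19.6)), (np.float64(73.27), np.float64(3.2)), (np.float64(103.6), np.float64(8.3)), (np.float64(118.19), np.float64(-4.5)), (np.float64(124.75), np.float64(3.1)), (np.float64(138.38), np.float64(8.3)), (np.float64(162.23), np.float64(-17.3)), (np.float64(180.36), np.float64(11.6))]}
```

With the calibrated estimator, w20 gives a lean of about 0.002, w21 about -0.015 (tipped), and the present pose about +0.009. I'm nudging forward with firm downforce.

```bash
python3 -m jog '{"xyz":[[-0.02,0.09,-0.12],[-0.02,0.09,-0.13]],"angular":[[0.06,0.0,0],[0.05,0,-0.01]]}'; cat > chk.py <<'E'
import sys
from lean import *
n=sys.argv[1]
c=camera_params("wrist");cv2.imwrite(f"pics/w{n}.png",capture("wrist")[:,:,::-1])
im=capture("side")[:,:,::-1].copy();cv2.imwrite(f"pics/s{n}.png",im);crop(im,310,245,50,50,12,f"pics/s{n}f.png")
g=cv2.GaussianBlur(cv2.imread(f"pics/w{n}.png"),(0,0),0.8)[:,:,1].astype(float)
p=g[115:305,350:358].mean(1);dd=np.gradient(p)
def pk(lo,hi,sg):
    i=lo+np.argmax(sg*dd[lo:hi]);return 4*(i+.5*(dd[i-1]-dd[i+1])/(dd[i-1]-2*dd[i]+dd[i+1]))+1.5
far=pk(50,85,-1);inn=pk(145,175,-1);out=pk(125,145,1)
yaw=-.2855;C=np.array((569.9,128.5,12));ex=np.array([np.cos(yaw),np.sin(yaw),0]);ey=np.array([-np.sin(yaw),np.cos(yaw),0]);ez=np.array([0,0,1.])
f=lambda X:((proj(c,X)[0]-np.array([225,115])+.5)*4-.5)[1]
A=np.linspace(-.1,.15,51);po=[];pi=[]
F=f(C+15*ex+35*ey)
for a in A:
    L=lambda y,z:C+15*ex+(13+(y-13)*np.cos(a)-(z-11)*np.sin(a))*ey+(11+(z-11)*np.cos(a)+(y-13)*np.sin(a))*ez
    po.append(f(L(12,55))-F);pi.append(f(L(0,55))-F)
print('edges',far,out,inn,'lean outer',np.interp(out-far-3.1,po,A),'inner',np.interp(inn-far+2,pi,A));st()
E
python3 chk.py 23
```

```text
time: 36.65
tool_pos: [566.3, 118.4, 73.7]
tcp_rot: [-3.077, -0.006, -0.281]
contact_force: [-7.0, -10.9, 18.2]
grip_width: 10.0
edges 288.53092783505156 558.469696969697 653.9827586206897 lean outer 0.0034168292838948266 inner 0.002906222136631052
36.75 [566.3 118.4  73.6] [-3.077 -0.006 -0.281] [ -6.4 -10.4  16.7] 10.1
```

View pics/s23f.png

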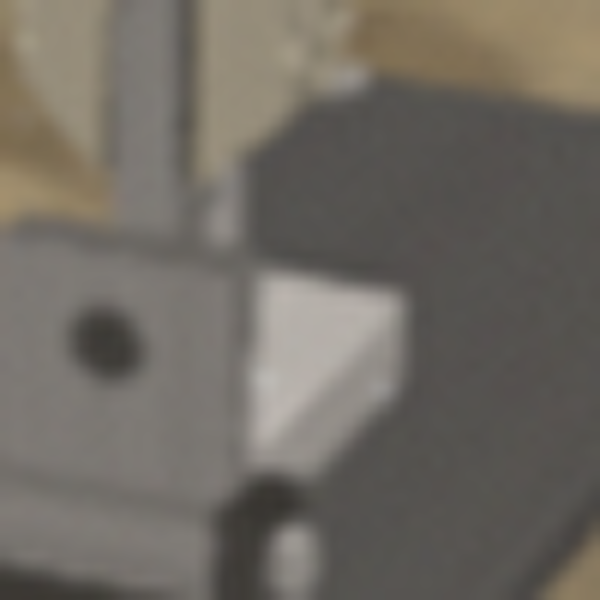

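Lean reads 0.003, the tail is at (405,290), which means flat, and the forces are steady at about 10 N forward and 20 N down. I'll take a last look at the trays and bystanders before handing in.

```bash
python3 chk.py 24; python3 - <<'E'
from h import *
cv2.imwrite("pics/t24.png",capture("top")[:,:,::-1]);st()
E
```

```text
edges 288.51960784313724 558.4411764705883 654.0371428571428 lean outer 0.0034195680558851186 inner 0.003164719458221638
36.85 [566.3 118.4  73.7] [-3.077 -0.006 -0.281] [ -6.3 -10.4  17.4] 9.8
36.9 [566.3 118.4  73.7] [-3.077 -0.006 -0.281] [-6.4 -9.9 16.9] 9.6
```

View pics/s24.png

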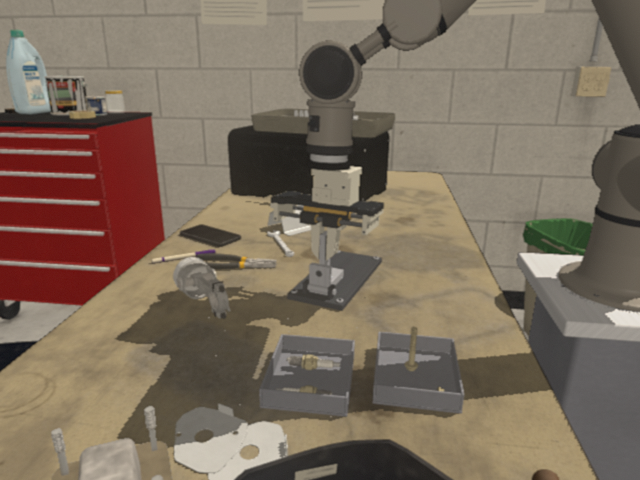

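View pics/t24.png

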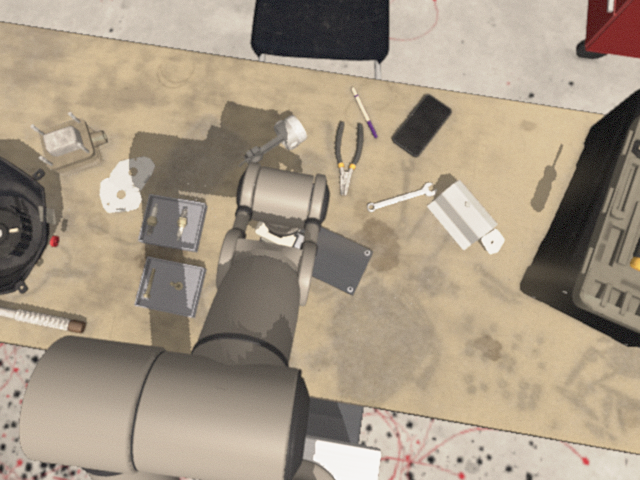

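The plug lies in its tray at side (310,362) and the bolt stands in its own at (412,350). The spanner, rod and deflector are where they started, and the square is steady. I'm handing in.

```bash
python3 -c "
from h import *
print(bot.close_job());st()"
```

```text
the job is handed in; nothing more can be done
None
the job is handed in; nothing more can be done
```

I handed the job in at about 37 s of the 67 s allowed, with the square still gripped and pressed into the corner. The bolt went into the bolt tray first, where it stands upright on its head. The plug then went into the plug tray, lying parallel to the one already there.

**First push failed:** the square pivoted about 0.15 rad in the fingers and its tail lifted. I backed off, let it stand flat on the plate and regripped it about 81 mm up instead of 92 mm. I then pushed it home hovering just above the plate and levelled it under downforce.

**Overshoot corrected:** one later test push tipped it slightly again (tail up about 1 mm, lug about -0.015 rad). I corrected that before finishing.

**Last checks:**
- **Lug:** it leans about 0.003 rad on two image edges, good to perhaps ±0.01. I calibrated that estimate on the lug at its 0.15 rad stop.
- **Square:** the tail corners match the flat, seated model to within about 1 mm. The push was steady at about 10 N towards the lug and 20 N down.
- **Grip:** the tool ended tilted about 0.065 rad relative to the square, because I turned it on purpose to counter tipping.
- **Bystanders:** the spanner, connecting rod and bent sheet look unmoved in the last pictures.

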